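Load a capacitor test plate with the stripes on their marks and run the test

TASK

Clear the yellow multimeter off the test plate and lay it on the blue mat, then stand every black capacitor from the wooden board upright on a contact pad of its own, centred, and turned so that its white stripe faces that pad's red mark. When all are in place, press the control box's keys fully down one at a time, letting each come up again: green, yellow, green once more, then red. Leave the bottle, screw bin and heat sink alone.

Things in the scene. Friction and masses are not known exactly. Their poses are not given: they have to be found in the camera images.
- mat: Blue rectangular mat lying on the bench, 170 (its x) x 220 (its y) x 3 mm, fixed. Origin: centre of its underside. The multimeter's parking place.
- tray: Pale wooden staging board, 240 x 240 x 8 mm, fixed, upper face at z = 0.008, on which the capacitors stand at the start. Origin: centre of its underside.
- meter: Yellow handheld multimeter with a dark face, lying on its back: 165 (its x) x 60 (its y) x 36 mm, 0.3 kg. It starts lying across the test plate. Origin: centre of its underside; z up through its face. The yellow sides, 34 mm high, are the place to grip it (60 mm across).
- bottle: White bottle with a blue cap, 56 mm diameter, 130 mm high, loose bystander. Origin: centre of its underside.
- screw_bin: Small blue open bin, 90 x 120 x 45 mm, loose bystander. Origin: centre of its underside.
- heatsink: Finned aluminium heat sink, 50 x 80 x 36 mm, loose bystander. Origin: centre of its underside.
- capA: Black screw-terminal capacitor, an upright can 54 mm diameter, 66 mm high (two small screw terminals on top to 75 mm), 0.26 kg, bottom-heavy. Origin: centre of its underside; z up its axis; its x axis points to the white polarity stripe that runs down its side (a white tick on top shows the same direction). The four are alike; one may be absent.
- capA_stripe (a point): Foot of that capacitor's white stripe, on the can's surface at the level of its underside, 27 mm along its x.
- capB: Black screw-terminal capacitor, an upright can 54 mm diameter, 66 mm high (two small screw terminals on top to 75 mm), 0.26 kg, bottom-heavy. Origin: centre of its underside; z up its axis; its x axis points to the white polarity stripe that runs down its side (a white tick on top shows the same direction). The four are alike; one may be absent.
- capB_stripe (a point): Foot of that capacitor's white stripe, on the can's surface at the level of its underside, 27 mm along its x.
- capC: Black screw-terminal capacitor, an upright can 54 mm diameter, 66 mm high (two small screw terminals on top to 75 mm), 0.26 kg, bottom-heavy. Origin: centre of its underside; z up its axis; its x axis points to the white polarity stripe that runs down its side (a white tick on top shows the same direction). The four are alike; one may be absent.
- capC_stripe (a point): Foot of that capacitor's white stripe, on the can's surface at the level of its underside, 27 mm along its x.
- capD: Black screw-terminal capacitor, an upright can 54 mm diameter, 66 mm high (two small screw terminals on top to 75 mm), 0.26 kg, bottom-heavy. Origin: centre of its underside; z up its axis; its x axis points to the white polarity stripe that runs down its side (a white tick on top shows the same direction). The four are alike; one may be absent.
- capD_stripe (a point): Foot of that capacitor's white stripe, on the can's surface at the level of its underside, 27 mm along its x.
- pad1: Round brass-coloured contact pad, printed flat on the fixed light grey test plate (270 x 270 x 10 mm, four pads in a square 115 mm apart, parallel to its edges). The pad is flush (60 mm, with a dark edge to 68 mm diameter) at z = 0.010. Origin: its centre; its x axis points to its red mark, a red bar printed from 31 to 51 mm from the centre. Each pad's mark points its own way.
- pad2: Round brass-coloured contact pad, printed flat on the fixed light grey test plate (270 x 270 x 10 mm, four pads in a square 115 mm apart, parallel to its edges). The pad is flush (60 mm, with a dark edge to 68 mm diameter) at z = 0.010. Origin: its centre; its x axis points to its red mark, a red bar printed from 31 to 51 mm from the centre. Each pad's mark points its own way.
- pad3: Round brass-coloured contact pad, printed flat on the fixed light grey test plate (270 x 270 x 10 mm, four pads in a square 115 mm apart, parallel to its edges). The pad is flush (60 mm, with a dark edge to 68 mm diameter) at z = 0.010. Origin: its centre; its x axis points to its red mark, a red bar printed from 31 to 51 mm from the centre. Each pad's mark points its own way.
- pad4: Round brass-coloured contact pad, printed flat on the fixed light grey test plate (270 x 270 x 10 mm, four pads in a square 115 mm apart, parallel to its edges). The pad is flush (60 mm, with a dark edge to 68 mm diameter) at z = 0.010. Origin: its centre; its x axis points to its red mark, a red bar printed from 31 to 51 mm from the centre. Each pad's mark points its own way.
- green (a joint): Travel of the green spring key in m: 0 released, 0.006 fully down (4 N).
- green_top (a point): Centre of the top face of the green key (32 mm diameter), pressed straight down. The three keys stand in a row, 62 mm apart, on a fixed beige control box 85 x 205 x 40 mm; which colour is where changes.
- yellow (a joint): Travel of the yellow spring key in m: 0 released, 0.006 fully down (4 N).
- yellow_top (a point): Centre of the top face of the yellow key (32 mm diameter), pressed straight down. The three keys stand in a row, 62 mm apart, on a fixed beige control box 85 x 205 x 40 mm; which colour is where changes.
- red (a joint): Travel of the red spring key in m: 0 released, 0.006 fully down (4 N).
- red_top (a point): Centre of the top face of the red key (32 mm diameter), pressed straight down. The three keys stand in a row, 62 mm apart, on a fixed beige control box 85 x 205 x 40 mm; which colour is where changes.

How it is judged:
By the outcome, as a careful person would: the job done as asked, in the order asked, and still so for the second after the job is handed in, with the robot touching nothing.
Of capA, capB, capC, capD only 3 to 4 are there at a start; the rules pass over those that are not, and their reading is None.
At some moment in a run one of capA, capB, capC, capD, meter may be knocked a few centimetres aside while the robot is not near it.
It also fails if it takes over 208 s, if anything falls off the work surface, if the arm or the gripper's body presses on something with over 40 N, if the wrist force passes 120 N, or if a joint passes its speed limit or range.

ROBOT

A 7-joint arm with a two-finger parallel gripper is mounted at the origin on the work surface. World frame = base frame: x ahead of the robot, y to its left, z up, the work surface at z = 0. Lengths are in m, angles in rad, forces in N, time in s.
With the tool pointing down it reaches from about 0.4 to 0.85 m from the base axis. Payload 4.5 kg.
Tool frame: the origin (TCP) lies midway between the tips of the shut fingers; the grasp point (between the pads) lies 19 mm behind it; z points along the fingers, y is the direction in which the jaws open and shut (so a half turn about z gives the same grasp; the last joint's range is limited). The gripper opens to 88 mm and grips with 3 to 60 N. Pads are 18 mm wide; open, the fingers measure 123 mm over their backs; the gripper's body (75 mm by 187 mm) begins 45 mm behind the grasp point.
Start: joints at [1.174, 0.689, -0.195, 1.565, 0.157, 0.902, -0.215], TCP at [0.261, -0.568, 0.239] pointing down, gripper open.
Joint ranges: [-3.01, 3.01], [-0.46, 2.08], [-1.47, 1.51], [0.13, 2.56], [-1, 4.14], [0.04, 2.09], [-2.66, 2.66]. Speed limits (rad/s): [2.57, 2.57, 3.14, 3.14, 3.14, 3.14, 3.14].

INTERFACE

Orientations are given as a unit quaternion [x, y, z, w].
In Python, from plant import get_state, snapshot, finish_job, regions_of gives the robot as it stands.
- The arm moves only by the tool send_rows, never from a script. Its argument "series" is a list of rows, each an object of numbers: "grip": the opening, from 0 (shut) to 1 (fully open); "dx", "dy", "dz": the shift along the tool's x, y, z in mm; "turn": the turn about the tool's z in rad. A call has 1 to 20 rows; each row shifts and turns the commanded pose from where the row before left it, along the tool's axes as they then stand; what a row does not reach is not made up. A row lasts 1/10 s, in which the tool goes at most 50 mm and 8.59 degrees, less where a joint would pass 70% of its speed; a pose out of reach is approached as far as the arm can. A call is refused whole if a number of a shift passes 50 or a number of a turn 0.15, either way. A call with a gripper value outside its range is refused whole. The fingers move at their own pace and stop on an object; "force" is the grip in N (left out, the last holds). Time passes only in rows, so rows that do not move let the fingers close. It gives the time, the measured TCP pose, the force and the opening at its end, in the units of the state.
- get_state(): the state, without advancing time (a new reading comes with each control period).
- snapshot(name): name is "side" or "top" or "wrist"; returns a dict with "img" (384x512x3 uint8, red, green, blue), "depth" (384x512 float32, m along the optical axis (not along the pixel's ray), 0 where there is no reading), "fov_y" (degrees; the focal length in pixels is half the picture's height over the tangent of half this angle, whatever the lens; pixels are square), "cx", "cy" (the principal point, pixels), "R" (3x3) and "t" (3): a world point X has camera coordinates R X + t. Camera axes: x right, y down, z forward; pixel columns grow to the right and rows downward; lengths in m; the calibration is good to about 2 mm. A picture is of the moment at which its call begins.
- finish_job(): hands the job in, once; it reports no verdict.
Trained networks look in a picture, given as the dict that the camera call returned (one of the last four; its "shot" number tells which), for a name from the list of things; names that differ only in an ending like _2 or _b are one class to them, and where a whole thing is asked for, a point or a joint stands for the part that bears it (a point fixed in the world has none). Each returns a list of dicts, best first, with "score" (0 to 1); they miss things now and then, are a little off and sometimes report something else, mostly with a low value. They report only what shows in the picture. A call takes as long as a camera call.
- regions_of(picture, target): "pixels" (384x512 bool, what is visible of it) and "extent" ([left, top, right, bottom] in pixels, round what is visible of it).
The state is a dict: "clock": time; "q": joint angles; "qd": joint speeds; "joint_torque": joint torques, N m; "tool_pos": TCP position; "eef_rot": TCP orientation; "contact_force": force on the tool from outside, world axes, zero at the start; "moment": the same for the moment, N m; "opening": opening from 0.0 (shut) to 1.0 (fully open).
Only numpy, scipy, OpenCV 4.12 (cv2) and the standard library are available. Lean on these libraries where they do the work, as an engineer would, in place of code of your own. Each camera call takes 0.05 s, during which the arm holds its last target.

## Working session

There is one attempt and no reset: what is moved stays moved. The work goes in short steps, Python scripts to look and compute and a tool call to move; the robot and the scene stay as the last step left them, time stands still between calls to the robot, and variables do not carry over. Pictures are saved under pics/ and viewed, and the job is handed in when it is done.

Besides the shell and the picture viewer there is one more tool, called after "Call:" as a command line: name --argument value ..., lists and objects as JSON in quotes. send_rows: Moves the arm, as the interface text tells. Its arguments: {"type":"object","properties":{"series":{"type":"array","items":{"type":"object","properties":{"grip":{"type":"number"},"dx":{"type":"number"},"dy":{"type":"number"},"dz":{"type":"number"},"turn":{"type":"number"}}}},"force":{"type":"number"}},"required":["series"]}

```bash
ls; mkdir -p pics
python3 - <<'E'
from plant import *
import cv2
print(get_state())
for n in ["side","top","wrist"]:
    s=snapshot(n); cv2.imwrite(f"pics/{n}0.png",s["img"][:,:,::-1]); print(n,s["fov_y"],s["cx"],s["cy"],s["R"],s["t"],s.keys())
E
```

```text
pics
{'clock': 0.0, 'q': array([ 1.17380043,  0.68997773, -0.19447893,  1.56634998,  0.15731159,
        0.90249613, -0.21512812]), 'qd': array([-0.00126164, -0.00102249, -0.00038721, -0.00151754, -0.0015    ,
       -0.00103468, -0.00094177]), 'joint_torque': array([ 2.59353983e-04, -5.27563405e+01, -1.26635838e+00, -1.53430778e+01,
       -5.25437901e-02,  6.83795006e-03,  1.88325389e-04]), 'tool_pos': array([ 0.26066536, -0.56734896,  0.23791147]), 'eef_rot': array([ 9.76887031e-01,  2.13754254e-01, -2.76753842e-04, -8.77804531e-04]), 'contact_force': array([ 0.12432092, -0.72054316, -0.6423119 ]), 'moment': array([-0.00603259, -0.02064167,  0.04332013]), 'opening': 0.9985107607166821}
side 46.77150850161067 261.9420555087171 186.80425603399848 [[-0.70087482 -0.71317723 -0.0123584 ]
 [-0.53147366  0.53370438 -0.65779585]
 [ 0.47572076 -0.45446438 -0.75309487]] [0.41437468 0.3132808  1.07449081] dict_keys(['img', 'depth', 'fov_y', 'cx', 'cy', 'R', 't', 'shot'])
top 51.63195706709446 258.65453345755395 185.88521762181358 [[ 0.02468952 -0.99966475 -0.00779832]
 [-0.98465073 -0.022969   -0.1730184 ]
 [ 0.17278127  0.01195036 -0.98488772]] [0.01727413 0.5785436  1.00787374] dict_keys(['img', 'depth', 'fov_y', 'cx', 'cy', 'R', 't', 'shot'])
wrist 58.42909244392871 260.55306202894724 192.66443604739104 [[ 0.4176652  -0.9085988  -0.00200193]
 [-0.87610659 -0.40331118  0.264154  ]
 [-0.24081741 -0.10857403 -0.96447844]] [-0.6244509  -0.03626757  0.38966495] dict_keys(['img', 'depth', 'fov_y', 'cx', 'cy', 'R', 't', 'shot'])
```

View pics/top0.png

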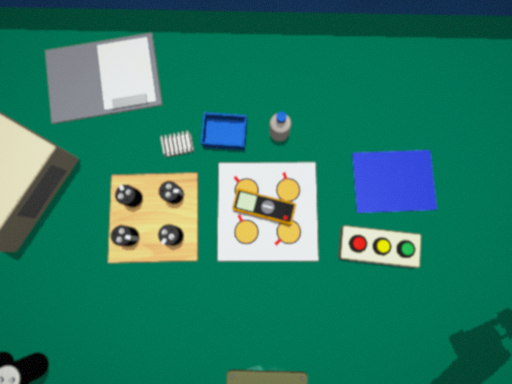

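View pics/side0.png

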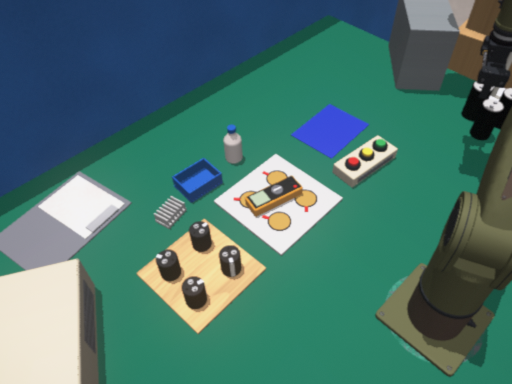

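View pics/wrist0.png

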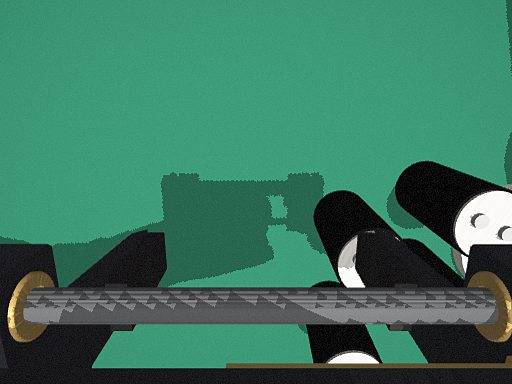

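```bash
cat > h.py <<'E'
from plant import *
import cv2, numpy as np
from scipy.spatial.transform import Rotation as Rot
def f(s): return s["img"].shape[0]/2/np.tan(np.radians(s["fov_y"])/2)
def ray(s,u,v):
    d=np.stack([(np.asarray(u)-s["cx"])/f(s),(np.asarray(v)-s["cy"])/f(s),np.ones(np.shape(u))],-1)
    return d@s["R"], -s["R"].T@s["t"]
def atz(s,u,v,z):
    d,c=ray(s,u,v); k=(z-c[2])/d[...,2]; return c+d*k[...,None]
def cloud(s,m):
    v,u=np.nonzero(m&(s["depth"]>0)); d=s["depth"][v,u]
    p=np.stack([(u-s["cx"])/f(s)*d,(v-s["cy"])/f(s)*d,d],-1)
    return (p-s["t"])@s["R"]
def proj(s,X):
    p=np.asarray(X)@s["R"].T+s["t"]; return p[...,:2]/p[...,2:]*f(s)+[s["cx"],s["cy"]]
def save(s,name,box=None,k=1):
    im=s["img"][:,:,::-1]
    if box: im=im[box[1]:box[3],box[0]:box[2]]
    if k!=1: im=cv2.resize(im,None,fx=k,fy=k,interpolation=cv2.INTER_CUBIC)
    cv2.imwrite("pics/"+name,im)
E
python3 - <<'E'
from h import *
for n in ["top","side"]:
    s=snapshot(n)
    for t in ["mat","tray","meter","bottle","screw_bin","heatsink","capA","pad1","green","yellow","red","green_top"]:
        try: r=regions_of(s,t)
        except Exception as e: print(t,e); continue
        for q in r:
            c=cloud(s,q["pixels"])
            if q["score"]<.3: continue
            print(n,t,round(q["score"],2),q["extent"],q["pixels"].sum(),np.median(c,0).round(3),np.percentile(c,2,0).round(3),np.percentile(c,98,0).round(3))
    if n=="top": save(s,"topplate.png",(205,150,445,280),3.3); save(s,"toptray.png",(95,160,215,275),6)
E
```

```text
top mat 0.9 [352.3, 148.9, 437.1, 210.6] 4717 [ 0.609 -0.344  0.004] [ 0.529 -0.449 -0.001] [ 0.693 -0.239  0.008]
top tray 0.8 [107.7, 174.1, 195.8, 262.1] 5608 [0.492 0.318 0.008] [0.377 0.205 0.004] [0.611 0.435 0.013]
top meter 0.81 [228.7, 187.7, 295.1, 222.4] 1487 [0.524 0.016 0.046] [ 0.486 -0.061  0.011] [0.565 0.096 0.051]
top meter 0.42 [156.6, 184.2, 184.4, 204.4] 461 [0.554 0.261 0.075] [0.53  0.239 0.008] [0.581 0.306 0.083]
top bottle 0.73 [267.7, 112.7, 288.9, 141.9] 457 [ 0.733 -0.02   0.089] [ 0.719 -0.046  0.015] [0.758 0.004 0.133]
top screw_bin 0.97 [200.7, 112.8, 243.8, 150.3] 1541 [0.74  0.135 0.007] [0.691 0.074 0.001] [0.78  0.189 0.047]
top heatsink 0.76 [159.8, 132.0, 193.3, 157.7] 617 [0.697 0.263 0.018] [ 0.668  0.224 -0.001] [0.732 0.304 0.039]
top capA 0.65 [159.0, 184.0, 182.2, 199.7] 431 [0.554 0.26  0.075] [0.531 0.239 0.015] [0.579 0.288 0.083]
top pad1 0.78 [232.6, 174.1, 259.7, 190.8] 285 [0.589 0.069 0.011] [0.57  0.036 0.007] [0.607 0.1   0.04 ]
top pad1 0.72 [277.0, 173.1, 299.6, 203.6] 465 [ 0.58  -0.047  0.011] [ 0.551 -0.079  0.007] [ 0.618 -
[... 1683 characters left out ...]
579 0.293 0.084]
side pad1 0.78 [292.3, 190.0, 315.1, 213.1] 305 [ 0.456 -0.049  0.013] [ 0.43  -0.083  0.009] [ 0.482 -0.019  0.017]
side pad1 0.75 [264.3, 211.6, 289.8, 230.4] 403 [0.46  0.066 0.013] [0.429 0.033 0.008] [0.496 0.095 0.017]
side pad1 0.65 [237.5, 192.2, 253.3, 204.6] 92 [0.594 0.081 0.013] [0.568 0.044 0.008] [0.606 0.098 0.017]
side pad1 0.49 [264.3, 174.7, 283.8, 182.6] 169 [ 0.585 -0.05   0.013] [ 0.565 -0.076  0.009] [ 0.608 -0.022  0.017]
side green 0.52 [378.4, 140.9, 385.4, 143.7] 57 [ 0.42  -0.348  0.064] [ 0.408 -0.363  0.057] [ 0.433 -0.337  0.068]
side yellow 0.65 [363.2, 147.5, 372.1, 158.7] 69 [ 0.425 -0.286  0.063] [ 0.413 -0.301  0.054] [ 0.439 -0.275  0.067]
```

```bash
true
```

```text
(no output)
```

View images.

View pics/topplate.png

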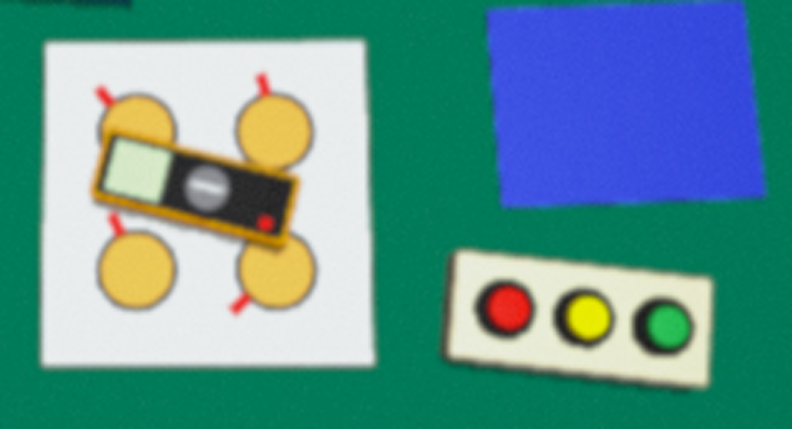

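View pics/toptray.png

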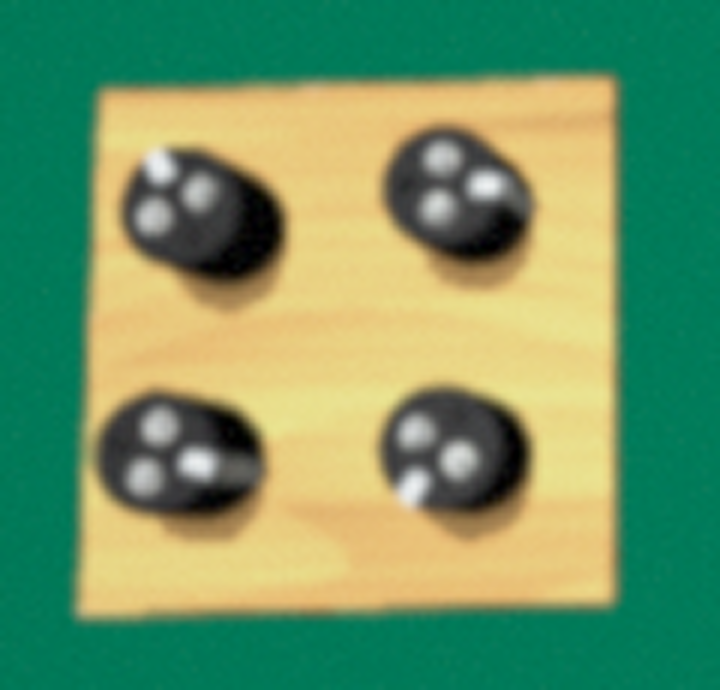

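```bash
cat >> h.py <<'E'
def yaw(st=None):
    st=st or get_state(); x=Rot.from_quat(st["eef_rot"]).apply([1,0,0]); return np.arctan2(x[1],x[0])
def go(x,y,z,yw=None):
    "print tool-frame delta mm (after turning) and turn"
    st=get_state(); R=Rot.from_quat(st["eef_rot"]); y0=yaw(st)
    t=0
    if yw is not None:
        t=-(yw-y0); t=(t+np.pi/2)%np.pi-np.pi/2
    d=(np.array([x,y,z])-st["tool_pos"])*1000
    y1=y0-t; X=np.array([np.cos(y1),np.sin(y1),0]);Y=np.array([np.sin(y1),-np.cos(y1),0])
    print("pos",st["tool_pos"].round(4),"yaw",round(y0,3),"turn %.3f then dx %.1f dy %.1f dz %.1f"%(t,d@X,d@Y,-d[2]),"before-turn dx %.1f dy %.1f"%(d@[np.cos(y0),np.sin(y0),0],d@[np.sin(y0),-np.cos(y0),0]),"t",st["clock"],"q",st["q"].round(2))
E
python3 - <<'E'
from h import *
s=snapshot("top")
c=np.array([(108,130),(300,178),(283,245),(95,195)])/3.3+[205,150]
p=atz(s,c[:,0],c[:,1],.044); print(p.round(4)); print("meter",p.mean(0))
a=(p[0]+p[3]-p[1]-p[2])/2; print(np.linalg.norm(a),np.degrees(np.arctan2(a[1],a[0])),np.linalg.norm((p[0]+p[1]-p[2]-p[3])/2))
c=np.array([(487,10),(744,2),(765,195),(502,208)])/3.3+[205,150]
p=atz(s,c[:,0],c[:,1],.003); print("mat",p.mean(0)); print(np.linalg.norm(p[0]-p[1]),p.round(3))
c=np.array([(44,41),(366,40),(375,366),(41,366)])/3.3+[205,150]
p=atz(s,c[:,0],c[:,1],.01); print("plate",p.mean(0)); print(np.linalg.norm(p[0]-p[1]),p.round(3))
c=np.array([(138,131),(275,131),(137,270),(277,271)])/3.3+[205,150]; p=atz(s,c[:,0],c[:,1],.01);print("pads",p.round(3))
c=np.array([(508,309),(589,318),(668,327)])/3.3+[205,150]; p=atz(s,c[:,0],c[:,1],.06);print("keys",p.round(3))
m=np.array([.524,.016]); go(.522,.017,.12,np.radians(78))
E
```

```text
[[ 0.5682  0.0871  0.044 ]
 [ 0.5327 -0.069   0.044 ]
 [ 0.4784 -0.0559  0.044 ]
 [ 0.515   0.0958  0.044 ]]
meter [0.52357591 0.01446744 0.044     ]
0.15807145593848704 76.8104949771419 0.05485689636841334
mat [ 0.60878047 -0.34555658  0.003     ]
0.21979646106737377 [[ 0.687 -0.231  0.003]
 [ 0.699 -0.451  0.003]
 [ 0.533 -0.46   0.003]
 [ 0.517 -0.241  0.003]]
plate [0.517106   0.00567748 0.01      ]
0.2730857381915105 [[ 0.649  0.146  0.01 ]
 [ 0.656 -0.127  0.01 ]
 [ 0.385 -0.134  0.01 ]
 [ 0.378  0.137  0.01 ]]
pads [[ 0.574  0.064  0.01 ]
 [ 0.576 -0.051  0.01 ]
 [ 0.458  0.061  0.01 ]
 [ 0.46  -0.054  0.01 ]]
keys [[ 0.432 -0.23   0.06 ]
 [ 0.426 -0.293  0.06 ]
 [ 0.421 -0.354  0.06 ]]
pos [ 0.261  -0.5679  0.2387] yaw 0.431 turn -0.931 then dx 626.4 dy 133.7 dz 118.7 before-turn dx 481.4 dy -422.5 t 1.5 q [ 1.17  0.69 -0.19  1.57  0.16  0.9  -0.22]
```

Call:
send_rows --series '[{"dx": 35, "dy": -31, "grip": 1}, {"dx": 35, "dy": -31}, {"dx": 35, "dy": -31}, {"dx": 35, "dy": -31}, {"dx": 35, "dy": -31}, {"dx": 35, "dy": -31}, {"dx": 35, "dy": -31}, {"dx": 35, "dy": -31}, {"dx": 35, "dy": -31}, {"dx": 35, "dy": -31}, {"dx": 35, "dy": -31}, {"turn": -0.13}, {"turn": -0.13}, {"turn": -0.13}, {"turn": -0.13}, {"turn": -0.13}, {"turn": -0.13}, {"turn": -0.13}]'

```text
schema error: expected keys grip, dx, dy, dz, turn
```

Run:
```python
from h import *
go(.523,.0145,.20,1.341)
s=snapshot("wrist"); save(s,"w1.png")
```

```text
pos [ 0.261  -0.5679  0.2387] yaw 0.431 turn -0.910 then dx 626.8 dy 122.4 dz 38.7 before-turn dx 481.3 dy -419.8 t 1.5 q [ 1.17  0.69 -0.19  1.57  0.16  0.9  -0.22]
```

View pics/w1.png

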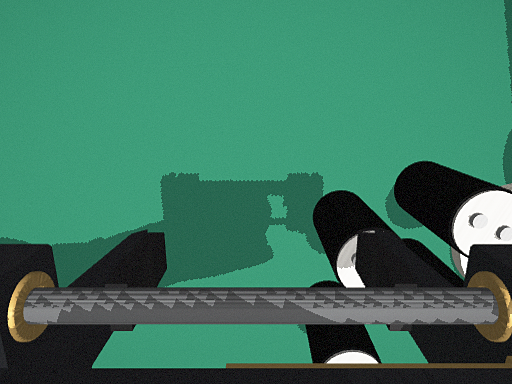

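Call:
send_rows --series '[{"dx": 35, "dy": -31, "dz": 0, "turn": 0, "grip": 1}, {"dx": 35, "dy": -31, "dz": 0, "turn": 0, "grip": 1}, {"dx": 35, "dy": -31, "dz": 0, "turn": 0, "grip": 1}, {"dx": 35, "dy": -31, "dz": 0, "turn": 0, "grip": 1}, {"dx": 35, "dy": -31, "dz": 0, "turn": 0, "grip": 1}, {"dx": 35, "dy": -31, "dz": 0, "turn": 0, "grip": 1}, {"dx": 35, "dy": -31, "dz": 0, "turn": 0, "grip": 1}, {"dx": 35, "dy": -31, "dz": 0, "turn": 0, "grip": 1}, {"dx": 35, "dy": -31, "dz": 0, "turn": 0, "grip": 1}, {"dx": 35, "dy": -31, "dz": 0, "turn": 0, "grip": 1}, {"dx": 35, "dy": -31, "dz": 0, "turn": 0, "grip": 1}, {"dx": 0, "dy": 0, "dz": 0, "turn": -0.13, "grip": 1}, {"dx": 0, "dy": 0, "dz": 0, "turn": -0.13, "grip": 1}, {"dx": 0, "dy": 0, "dz": 0, "turn": -0.13, "grip": 1}, {"dx": 0, "dy": 0, "dz": 0, "turn": -0.13, "grip": 1}, {"dx": 0, "dy": 0, "dz": 0, "turn": -0.13, "grip": 1}, {"dx": 0, "dy": 0, "dz": 0, "turn": -0.13, "grip": 1}, {"dx": 0, "dy": 0, "dz": 0, "turn": -0.13, "grip": 1}]'

```text
clock: 3.35
tool_pos: [0.4686, -0.0974, 0.2389]
eef_rot: [0.782, 0.623, 0.0, 0.0]
contact_force: [0.8, 0.7, 0.0]
opening: 1.002
```

Run:
```python
from h import *
go(.523,.0145,.20,1.341)
s=snapshot("wrist"); save(s,"w2.png")
```

```text
pos [ 0.4686 -0.0974  0.2389] yaw 1.346 turn 0.005 then dx 121.3 dy 27.5 dz 38.9 before-turn dx 121.2 dy 28.1 t 3.35 q [ 0.38  0.52 -0.42  1.99  0.32  0.7  -0.46]
```

View pics/w2.png

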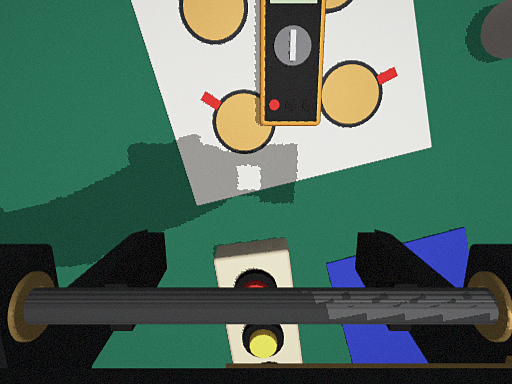

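Call:
send_rows --series '[{"dx": 20, "dy": 14, "dz": 0, "turn": 0, "grip": 1}, {"dx": 20, "dy": 14, "dz": 0, "turn": 0, "grip": 1}, {"dx": 0, "dy": 0, "dz": 0, "turn": 0, "grip": 1}]'

```text
clock: 3.7
tool_pos: [0.5076, -0.0617, 0.2392]
eef_rot: [0.783, 0.622, 0.002, 0.0]
contact_force: [0.2, 0.3, 1.3]
opening: 0.996
```

Run:
```python
from h import *
s=snapshot("wrist"); save(s,"w3.png")
r=regions_of(s,"meter")
for q in r[:2]:
    print(q["score"],q["extent"])
    v,u=np.nonzero(q["pixels"]); p=atz(s,u,v,.045)
    c=cloud(s,q["pixels"]); c=c[c[:,2]>.035]; print(np.median(c,0))
    (cx,cy),(w,h),a=cv2.minAreaRect((c[:,:2]*1000).astype(np.float32)); print(cx,cy,w,h,a)
go(.523,.0145,.20,1.341)
```

```text
0.93 [225.6, 0.0, 293.1, 170.8]
[0.52507538 0.01984441 0.04582399]
524.0479736328125 13.211189270019531 156.75401306152344 60.10285568237305 76.93577575683594
0.4 [310.1, 262.4, 437.1, 363.0]
[ 0.54895796 -0.08058968  0.28449707]
548.9580078125 -80.58967590332031 0.6730130910873413 0.0 133.2338104248047
pos [ 0.5047 -0.0646  0.2386] yaw 1.34 turn -0.001 then dx 81.2 dy -0.2 dz 38.6 before-turn dx 81.2 dy -0.3 t 3.8 q [ 0.3   0.56 -0.41  1.9   0.32  0.74 -0.53]
```

View pics/w3.png

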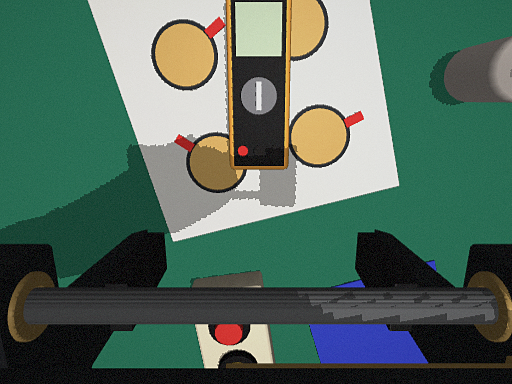

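Call:
send_rows --series '[{"dx": 28, "dy": 0.5, "dz": 20, "turn": 0, "grip": 1}, {"dx": 28, "dy": 0.5, "dz": 30, "turn": 0, "grip": 1}, {"dx": 28, "dy": 0, "dz": 30, "turn": 0, "grip": 1}, {"dx": 0, "dy": 0, "dz": 40, "turn": 0, "grip": 1}, {"dx": 0, "dy": 0, "dz": 40, "turn": 0, "grip": 1}, {"dx": 0, "dy": 0, "dz": 30, "turn": 0, "grip": 1}, {"dx": 0, "dy": 0, "dz": 20, "turn": 0, "grip": 1}, {"dx": 0, "dy": 0, "dz": 12, "turn": 0, "grip": 1}, {"dx": 0, "dy": 0, "dz": 0, "turn": 0, "grip": 1}, {"dx": 0, "dy": 0, "dz": 0, "turn": 0, "grip": 1}]'

```text
clock: 4.8
tool_pos: [0.5252, 0.0164, 0.0174]
eef_rot: [0.784, 0.621, 0.0, 0.0]
contact_force: [0.2, -0.3, -0.3]
opening: 1.0
```

Call:
send_rows --series '[{"dx": 0, "dy": 0, "dz": 0, "turn": 0, "grip": 0.5}, {"dx": 0, "dy": 0, "dz": 0, "turn": 0, "grip": 0.5}, {"dx": 0, "dy": 0, "dz": 0, "turn": 0, "grip": 0.5}, {"dx": 0, "dy": 0, "dz": 0, "turn": 0, "grip": 0.5}, {"dx": 0, "dy": 0, "dz": 0, "turn": 0, "grip": 0.5}, {"dx": 0, "dy": 0, "dz": 0, "turn": 0, "grip": 0.5}]' --force 30

```text
clock: 5.4
tool_pos: [0.525, 0.0168, 0.0172]
eef_rot: [0.784, 0.621, 0.0, 0.0]
contact_force: [-1.3, -0.3, 5.9]
opening: 0.677
```

Call:
send_rows --series '[{"dx": 0, "dy": 0, "dz": -15, "turn": 0, "grip": 0.5}, {"dx": 0, "dy": 0, "dz": -30, "turn": 0, "grip": 0.5}, {"dx": 0, "dy": 0, "dz": -35, "turn": 0, "grip": 0.5}, {"dx": -37, "dy": 18, "dz": -20, "turn": 0, "grip": 0.5}, {"dx": -37, "dy": 18, "dz": 0, "turn": 0, "grip": 0.5}, {"dx": -37, "dy": 18, "dz": 0, "turn": 0, "grip": 0.5}, {"dx": -37, "dy": 18, "dz": 0, "turn": 0, "grip": 0.5}, {"dx": -37, "dy": 18, "dz": 0, "turn": 0, "grip": 0.5}, {"dx": -37, "dy": 18, "dz": 0, "turn": 0, "grip": 0.5}, {"dx": -37, "dy": 18, "dz": 0, "turn": 0, "grip": 0.5}, {"dx": -37, "dy": 18, "dz": 0, "turn": 0, "grip": 0.5}, {"dx": -37, "dy": 18, "dz": 0, "turn": 0, "grip": 0.5}, {"dx": 0, "dy": 0, "dz": 0, "turn": -0.1, "grip": 0.5}, {"dx": 0, "dy": 0, "dz": 0, "turn": -0.1, "grip": 0.5}, {"dx": 0, "dy": 0, "dz": 0, "turn": -0.09, "grip": 0.5}, {"dx": 0, "dy": 0, "dz": 0, "turn": 0, "grip": 0.5}, {"dx": 0, "dy": 0, "dz": 0, "turn": 0, "grip": 0.5}]'

```text
clock: 7.1
tool_pos: [0.606, -0.3442, 0.1159]
eef_rot: [0.686, 0.727, -0.0, -0.001]
contact_force: [0.7, 1.3, -3.3]
opening: 0.678
```

Run:
```python
from h import *
s=snapshot("top"); save(s,"t2.png",(205,100,460,280),3)
go(.609,-.345,.011,1.637)
```

```text
pos [ 0.6063 -0.3442  0.1162] yaw 1.629 turn -0.008 then dx -1.0 dy 2.7 dz 105.2 before-turn dx -1.0 dy 2.7 t 7.15 q [ 0.69  0.97 -0.5   1.41  0.53  0.9   0.1 ]
```

View pics/t2.png

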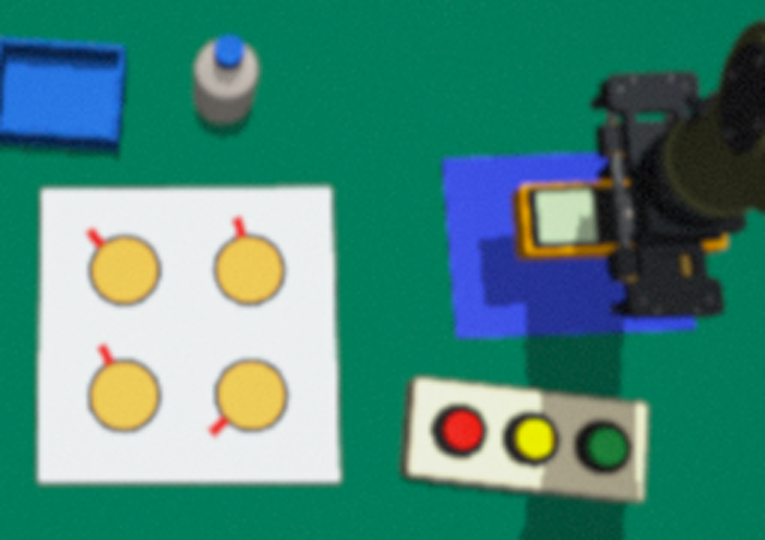

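The top view shows the plate clear (all four pads and marks visible) and the meter held above the mat. I'll lower it.

Call:
send_rows --series '[{"dx": 0, "dy": 2, "dz": 30, "turn": 0, "grip": 0.5}, {"dx": 0, "dy": 0, "dz": 35, "turn": 0, "grip": 0.5}, {"dx": 0, "dy": 0, "dz": 25, "turn": 0, "grip": 0.5}, {"dx": 0, "dy": 0, "dz": 10, "turn": 0, "grip": 0.5}, {"dx": 0, "dy": 0, "dz": 4, "turn": 0, "grip": 0.5}, {"dx": 0, "dy": 0, "dz": 0, "turn": 0, "grip": 0.5}, {"dx": 0, "dy": 0, "dz": 1, "turn": 0, "grip": 0.5}, {"dx": 0, "dy": 0, "dz": 1, "turn": 0, "grip": 0.5}]'

```text
clock: 7.95
tool_pos: [0.6098, -0.3447, 0.0123]
eef_rot: [0.686, 0.728, 0.0, 0.001]
contact_force: [-0.4, 0.3, -3.0]
opening: 0.679
```

Call:
send_rows --series '[{"dx": 0, "dy": 0, "dz": 1, "turn": 0, "grip": 0.5}, {"dx": 0, "dy": 0, "dz": 0.5, "turn": 0, "grip": 0.5}, {"dx": 0, "dy": 0, "dz": 0, "turn": 0, "grip": 0.5}]'

```text
clock: 8.25
tool_pos: [0.6092, -0.3445, 0.0103]
eef_rot: [0.686, 0.728, 0.0, 0.001]
contact_force: [-1.2, -0.2, 3.9]
opening: 0.677
```

Call:
send_rows --series '[{"dx": 0, "dy": 0, "dz": 0, "turn": 0, "grip": 0.75}, {"dx": 0, "dy": 0, "dz": 0, "turn": 0, "grip": 0.9}, {"dx": 0, "dy": 0, "dz": 0, "turn": 0, "grip": 1}, {"dx": 0, "dy": 0, "dz": 0, "turn": 0, "grip": 1}, {"dx": 0, "dy": 0, "dz": -10, "turn": 0, "grip": 1}, {"dx": 0, "dy": 0, "dz": -40, "turn": 0, "grip": 1}, {"dx": 0, "dy": 0, "dz": -50, "turn": 0, "grip": 1}, {"dx": 0, "dy": 0, "dz": -50, "turn": 0, "grip": 1}]'

```text
clock: 9.05
tool_pos: [0.6085, -0.344, 0.1612]
eef_rot: [0.685, 0.728, 0.0, -0.0]
contact_force: [0.6, 0.1, 1.0]
opening: 0.996
```

Run:
```python
from h import *
s=snapshot("wrist"); save(s,"w4.png")
go(.49,-.05,.24,1.34)
```

```text
pos [ 0.6138 -0.3454  0.1713] yaw 1.63 turn 0.290 then dx 259.2 dy -188.1 dz -68.7 before-turn dx 302.2 dy -106.1 t 9.1 q [ 0.7   0.91 -0.53  1.36  0.5   0.99  0.13]
```

View pics/w4.png

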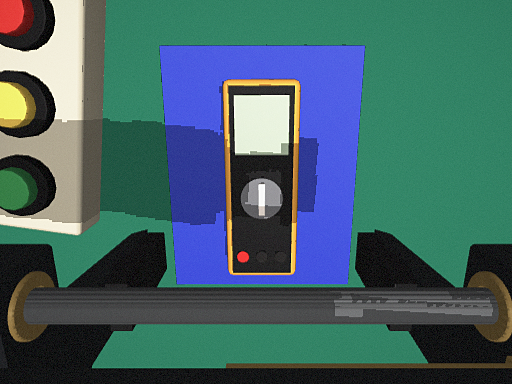

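Call:
send_rows --series '[{"dx": 33, "dy": -10, "dz": -24, "turn": 0, "grip": 1}, {"dx": 33, "dy": -10, "dz": -24, "turn": 0, "grip": 1}, {"dx": 33, "dy": -10, "dz": -24, "turn": 0, "grip": 1}, {"dx": 33, "dy": -10, "dz": -24, "turn": 0, "grip": 1}, {"dx": 33, "dy": -10, "dz": -24, "turn": 0, "grip": 1}, {"dx": 33, "dy": -10, "dz": -24, "turn": 0, "grip": 1}, {"dx": 33, "dy": -10, "dz": -24, "turn": 0, "grip": 1}, {"dx": 30, "dy": -10, "dz": -24, "turn": 0, "grip": 1}, {"dx": 0, "dy": 0, "dz": 0, "turn": 0, "grip": 1}, {"dx": 0, "dy": 0, "dz": 0, "turn": 0, "grip": 1}, {"dx": 0, "dy": 0, "dz": 0, "turn": 0, "grip": 1}]'

```text
clock: 10.2
tool_pos: [0.513, -0.09, 0.3505]
eef_rot: [0.686, 0.727, -0.001, -0.0]
contact_force: [-0.2, 0.1, -0.4]
opening: 1.0
```

Run:
```python
from h import *
s=snapshot("wrist"); save(s,"w5.png"); import pickle; pickle.dump(s,open("w5.pkl","wb"))
go(.492,.22,.36)
```

```text
pos [ 0.5129 -0.0901  0.3502] yaw 1.628 turn 0.000 then dx 310.8 dy -3.0 dz -9.8 before-turn dx 310.8 dy -3.0 t 10.25 q [ 0.49  0.47 -0.64  1.7   0.31  1.07 -0.19]
```

View pics/w5.png

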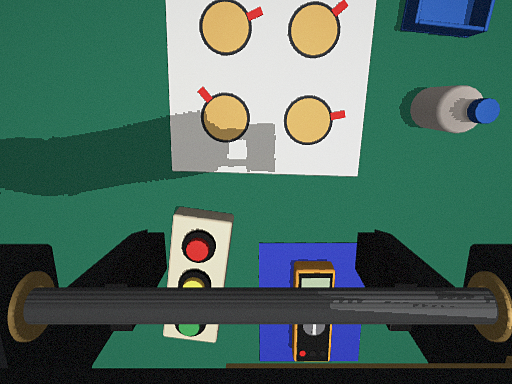

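```bash
cat > pads.py <<'E'
from h import *
def pads(s,dbg=False):
    H=cv2.cvtColor(s["img"],cv2.COLOR_RGB2HSV); h,S,V=H[...,0].astype(int),H[...,1],H[...,2]
    br=((h>12)&(h<28)&(S>90)&(V>60)).astype(np.uint8)
    rd=(((h<8)|(h>172))&(S>130)&(V>60)).astype(np.uint8)
    P=[];B=[]
    for m,L,a,b in((br,P,.0012,.0045),(rd,B,.00005,.0004)):
        m=cv2.morphologyEx(m,cv2.MORPH_OPEN,np.ones((3,3)) if L is P else np.ones((2,2)))
        n,lab,st,_=cv2.connectedComponentsWithStats(m)
        for i in range(1,n):
            if st[i,4]<20: continue
            v,u=np.nonzero(lab==i); p=atz(s,u,v,.01)[:,:2]
            (c,w,_)=cv2.minAreaRect((p*1000).astype(np.float32))
            L.append((np.array(c)/1000,p.mean(0),w,st[i,4],(u.mean(),v.mean())))
    out=[]
    for c,pm,w,n,uv in P:
        if min(w)<45 or max(w)>70: continue
        for rb in B:
            d=rb[1]-c
            if .034<np.linalg.norm(d)<.048: out.append((c,np.arctan2(d[1],d[0]),w,np.linalg.norm(d),uv))
    return out
if __name__=="__main__":
    import pickle,sys
    s=pickle.load(open(sys.argv[1],"rb"))
    for o in pads(s): print(o[0].round(4),"yaw",round(o[1],3),np.round(o[2],1),round(o[3],4),np.round(o[4]))
E
python3 pads.py w5.pkl
python3 - <<'E'
from pads import *
s=snapshot("top")
for o in pads(s): print(o[0].round(4),"yaw",round(o[1],3),np.round(o[2],1),round(o[3],4),np.round(o[4]))
E
```

```text
[0.4578 0.0634] yaw 0.432 [59.8 59.5] 0.0419 [225.  27.]
[0.573  0.0671] yaw 0.705 [58.9 58.5] 0.0415 [314.  29.]
[ 0.4612 -0.0508] yaw 2.34 [58.5 59.7] 0.0388 [225. 117.]
[ 0.5766 -0.0481] yaw 0.204 [58.4 60.1] 0.0418 [308. 120.]
```

Call:
send_rows --series '[{"dx": 39, "dy": 0, "dz": 0, "turn": 0, "grip": 1}, {"dx": 39, "dy": 0, "dz": 0, "turn": 0, "grip": 1}, {"dx": 39, "dy": 0, "dz": 0, "turn": 0, "grip": 1}, {"dx": 39, "dy": 0, "dz": 0, "turn": 0, "grip": 1}, {"dx": 39, "dy": 0, "dz": 0, "turn": 0, "grip": 1}, {"dx": 39, "dy": 0, "dz": 0, "turn": 0, "grip": 1}, {"dx": 39, "dy": 0, "dz": 0, "turn": 0, "grip": 1}, {"dx": 39, "dy": 0, "dz": 0, "turn": 0, "grip": 1}, {"dx": 0, "dy": 0, "dz": 0, "turn": 0, "grip": 1}, {"dx": 0, "dy": 0, "dz": 0, "turn": 0, "grip": 1}, {"dx": 0, "dy": 0, "dz": 0, "turn": 0, "grip": 1}]'

```text
clock: 11.4
tool_pos: [0.4951, 0.221, 0.3504]
eef_rot: [0.687, 0.727, -0.001, 0.0]
contact_force: [0.4, -0.1, -0.3]
opening: 1.003
```

Run:
```python
from h import *
s=snapshot("wrist"); save(s,"w6.png"); import pickle; pickle.dump(s,open("w6.pkl","wb"))
go(.492,.22,.36)
```

```text
pos [0.4952 0.2209 0.3506] yaw 1.628 turn 0.000 then dx -0.7 dy -3.2 dz -9.4 before-turn dx -0.7 dy -3.2 t 11.45 q [-0.11  0.51 -0.65  1.64  0.33  1.11 -0.79]
```

View pics/w6.png

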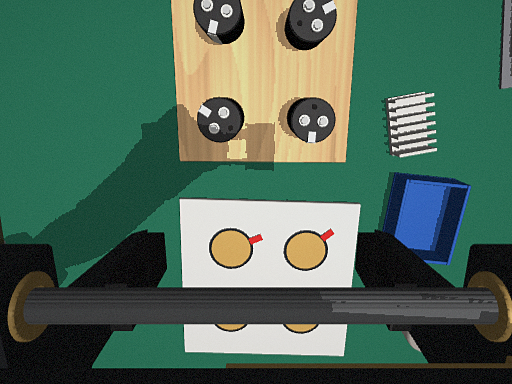

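```bash
cat > caps.py <<'E'
from h import *
def caps(s,zb=.008,box=None):
    "caps standing with underside at zb: top disc by depth, tick by brightness"
    v,u=np.mgrid[0:384,0:512]; d=s["depth"]
    p=np.stack([(u-s["cx"])/f(s)*d,(v-s["cy"])/f(s)*d,d],-1); W=(p-s["t"])@s["R"]
    zt=zb+.066
    top=((W[...,2]>zt-.008)&(W[...,2]<zt+.014)&(d>0)).astype(np.uint8)
    top[250:]=0 if s.get("wrist",True) else top[250:]
    n,lab,st,_=cv2.connectedComponentsWithStats(cv2.morphologyEx(top,cv2.MORPH_OPEN,np.ones((3,3))))
    out=[]
    g=s["img"].min(-1).astype(int)
    for i in range(1,n):
        m=lab==i
        vv,uu=np.nonzero(m); q=atz(s,uu,vv,zt)[:,:2]
        c,r=cv2.minEnclosingCircle((q*1000).astype(np.float32))
        if not 22<r<36: continue
        # robust circle fit on hull
        hl=cv2.convexHull((q*1000).astype(np.float32))[:,0]
        A=np.c_[hl*2,np.ones(len(hl))]; sol=np.linalg.lstsq(A,(hl**2).sum(1),rcond=None)[0]
        cc=sol[:2]; rr=np.sqrt(sol[2]+cc@cc)
        # tick: white saturated px
        gm=g[m]; big=(gm>200)
        vis=q*1000; ctr=cc
        sub=vis[big]; rad=np.hypot(*(sub-ctr).T)
        out.append((cc/1000,rr,np.array(c)/1000,r,st[i],m))
    return out
E
python3 - <<'E'
from caps import *; import pickle
s=pickle.load(open("w6.pkl","rb"))
for o in caps(s): print(o[0].round(4),round(o[1],1),o[2].round(4),round(o[3],1),o[4])
im=s["img"][:,:,::-1][0:160,170:360]; cv2.imwrite("pics/w6z.png",cv2.resize(im,None,fx=4,fy=4,interpolation=cv2.INTER_CUBIC))
E
```

```text
[0.4378 0.3777] 25.3 [0.4377 0.3798] 27.3 [ 193    0   49   36 1473]
[0.5436 0.3786] 26.5 [0.5437 0.3795] 27.6 [ 288    0   49   44 1775]
[0.4428 0.2611] 26.8 [0.4427 0.2613] 27.3 [ 197   97   45   45 1602]
[0.5551 0.2669] 26.9 [0.555  0.2668] 27.3 [ 290   97   45   46 1620]
```

View pics/w6z.png

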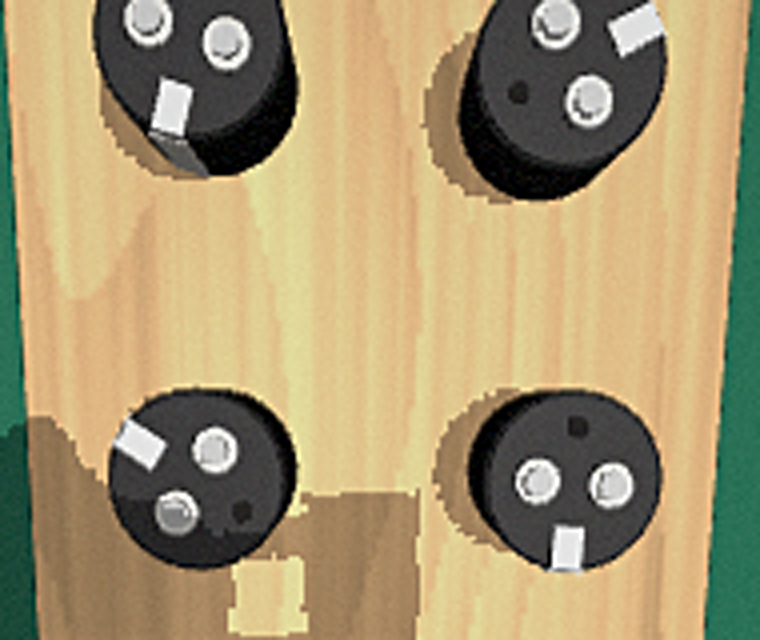

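Run:
```python
from caps import *; import pickle
s=pickle.load(open("w6.pkl","rb"))
z=.0745
def P(u,v,zz=z): return atz(s,np.array(170+u/4-.5),np.array(v/4-.5),zz)[:2]
for nm,c,t,vent,a,b in (("NR",(.555,.2668),(568,549),(578,427),(538,481),(612,484)),("NL",(.4427,.2612),(140,443),(242,511),(177,512),(214,449)),
  ("FR",(.5437,.3790),(636,28),(518,92),(556,22),(590,101)),("FL",(.4378,.378),(173,105),None,(150,20),(226,42))):
    T=P(*t); A=P(*a,.083);B=P(*b,.083); M=(A+B)/2
    an=lambda d: round(np.arctan2(d[1],d[0]),3)
    perp=np.array([-(B-A)[1],(B-A)[0]]); perp*=np.sign(perp@(T-M))
    print(nm,"tick-c",an(T-c),np.hypot(*(T-c)).round(4),"tick-vent",an(T-P(*vent)) if vent else 0,"perp",an(perp),"mid",M.round(4),"c",c)
# meter bias
```

```text
NR tick-c -1.519 0.0201 tick-vent -1.557 perp -1.553 mid [0.5549 0.2671] c (0.555, 0.2668)
NL tick-c 2.641 0.0199 tick-vent 2.611 perp 2.635 mid [0.4431 0.2612] c (0.4427, 0.2612)
FR tick-c 0.592 0.0208 tick-vent 0.523 perp 0.532 mid [0.5434 0.3793] c (0.5437, 0.379)
FL tick-c -1.882 0.0149 tick-vent 0 perp -1.772 mid [0.4381 0.3809] c (0.4378, 0.378)
```

Call:
send_rows --series '[{"dx": 0, "dy": 0, "dz": 0, "turn": 0.104, "grip": 1}, {"dx": 0, "dy": 0, "dz": 0, "turn": 0.104, "grip": 1}, {"dx": 0, "dy": 0, "dz": 0, "turn": 0.104, "grip": 1}, {"dx": 0, "dy": 0, "dz": 0, "turn": 0.104, "grip": 1}, {"dx": 0, "dy": 0, "dz": 0, "turn": 0.104, "grip": 1}, {"dx": 0, "dy": 0, "dz": 0, "turn": 0.104, "grip": 1}, {"dx": 0, "dy": 0, "dz": 0, "turn": 0.104, "grip": 1}, {"dx": 24, "dy": 6, "dz": 40, "turn": 0, "grip": 1}, {"dx": 24, "dy": 6, "dz": 40, "turn": 0, "grip": 1}, {"dx": 25, "dy": 6, "dz": 40, "turn": 0, "grip": 1}, {"dx": 0, "dy": 0, "dz": 40, "turn": 0, "grip": 1}, {"dx": 0, "dy": 0, "dz": 30, "turn": 0, "grip": 1}, {"dx": 0, "dy": 0, "dz": 20, "turn": 0, "grip": 1}, {"dx": 0, "dy": 0, "dz": 0, "turn": 0, "grip": 1}, {"dx": 0, "dy": 0, "dz": 0, "turn": 0, "grip": 1}]'

```text
clock: 12.95
tool_pos: [0.5546, 0.2681, 0.1415]
eef_rot: [0.9, 0.435, 0.0, 0.0]
contact_force: [0.5, -0.4, 0.8]
opening: 0.999
```

Run:
```python
from h import *
go(.555,.2668,.031,.9)
s=snapshot("wrist"); save(s,"w7.png")
```

```text
pos [0.5546 0.2681 0.1415] yaw 0.901 turn 0.001 then dx -0.7 dy 1.1 dz 110.5 before-turn dx -0.7 dy 1.1 t 12.95 q [-0.33  0.81 -0.35  1.67  0.39  0.72 -1.54]
```

View pics/w7.png

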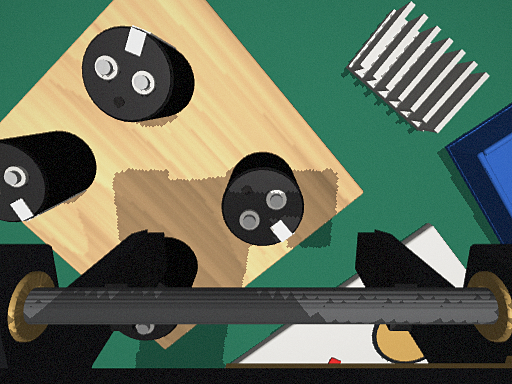

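Run:
```python
from caps import *
s=snapshot("wrist")
for o in caps(s): print(o[0].round(4),round(o[1],1),o[2].round(4),round(o[3],1),o[4])
c=-s["R"].T@s["t"]; st=get_state(); print(Rot.from_quat(st["eef_rot"]).inv().apply(c-st["tool_pos"]))
```

```text
[0.5445 0.3795] 27.4 [0.5445 0.3795] 27.9 [  83   28   94   96 7059]
[0.4423 0.3784] 26.3 [0.4408 0.3793] 28.6 [   0  140   57   83 3877]
[0.5559 0.2671] 27.2 [0.5564 0.2669] 27.8 [ 222  166   82   80 5186]
[ 0.06750793  0.00085906 -0.14568554]
```

Call:
send_rows --series '[{"dx": 0, "dy": 1.5, "dz": 30, "turn": 0, "grip": 1}, {"dx": 0, "dy": 0, "dz": 35, "turn": 0, "grip": 1}, {"dx": 0, "dy": 0, "dz": 30, "turn": 0, "grip": 1}, {"dx": 0, "dy": 0, "dz": 15, "turn": 0, "grip": 1}, {"dx": 0, "dy": 0, "dz": 0, "turn": 0, "grip": 1}, {"dx": 0, "dy": 0, "dz": 0, "turn": 0, "grip": 0.5}, {"dx": 0, "dy": 0, "dz": 0, "turn": 0, "grip": 0.5}, {"dx": 0, "dy": 0, "dz": 0, "turn": 0, "grip": 0.5}, {"dx": 0, "dy": 0, "dz": 0, "turn": 0, "grip": 0.5}, {"dx": 0, "dy": 0, "dz": 0, "turn": 0, "grip": 0.5}, {"dx": 0, "dy": 0, "dz": 0, "turn": 0, "grip": 0.5}]' --force 25

```text
clock: 14.15
tool_pos: [0.5556, 0.2683, 0.032]
eef_rot: [0.9, 0.436, 0.001, 0.0]
contact_force: [0.2, -0.7, 4.8]
opening: 0.606
```

Run:
```python
from h import *
go(.5766,-.0481,.14,.9)
s=snapshot("wrist"); save(s,"w8.png")
```

```text
pos [0.5556 0.2683 0.032 ] yaw 0.903 turn 0.003 then dx -234.8 dy 213.1 dz -108.0 before-turn dx -235.4 dy 212.5 t 14.15 q [-0.38  0.97 -0.27  1.71  0.46  0.52 -1.6 ]
```

View pics/w8.png

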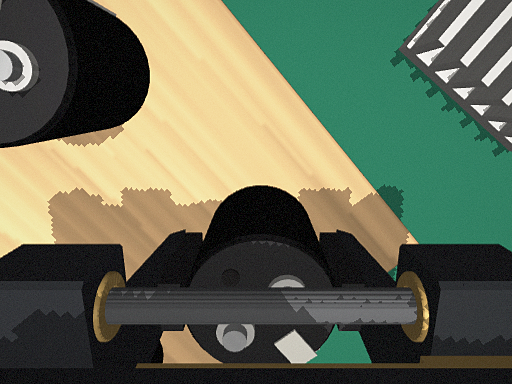

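```bash
cat >> h.py <<'E'
def incap(s,tick,vent,zt,edge=None):
    st=get_state(); R=Rot.from_quat(st["eef_rot"])
    T=atz(s,np.array(tick[0]),np.array(tick[1]),zt); V=atz(s,np.array(vent[0]),np.array(vent[1]),zt)
    d=T-V; c=V+d*0.5
    print("yaw",np.arctan2(d[1],d[0]),"len",np.hypot(*d[:2]),"mid rel tool xy mm",(R.inv().apply(c-st["tool_pos"])[:2]*1000).round(1), "tool yaw",yaw(st))
E
python3 - <<'E'
from h import *
s=snapshot("wrist")
incap(s,(296,346),(231,276),.0745)
# model check: overlay top circle for offsets
st=get_state(); R=Rot.from_quat(st["eef_rot"])
im=cv2.resize(s["img"][160:384,120:400][:,:,::-1],None,fx=2.5,fy=2.5,interpolation=cv2.INTER_CUBIC)
for off,col in ((0,(0,255,0)),(.003,(0,0,255)),(-.003,(255,0,0))):
    a=np.linspace(0,6.28,90); c=st["tool_pos"]+R.apply([off,0,0]); 
    X=np.stack([c[0]+.027*np.cos(a),c[1]+.027*np.sin(a),0*a+.0745],-1)
    q=((proj(s,X)-[120,160]+.5)*2.5).astype(np.int32); cv2.polylines(im,[q[:,None]],True,col,1)
cv2.imwrite("pics/ov1.png",im)
E
```

```text
yaw -1.5558247959176104 len 0.035710977194502815 mid rel tool xy mm [-3.4  2. ] tool yaw 0.9025974116187713
```

View pics/ov1.png

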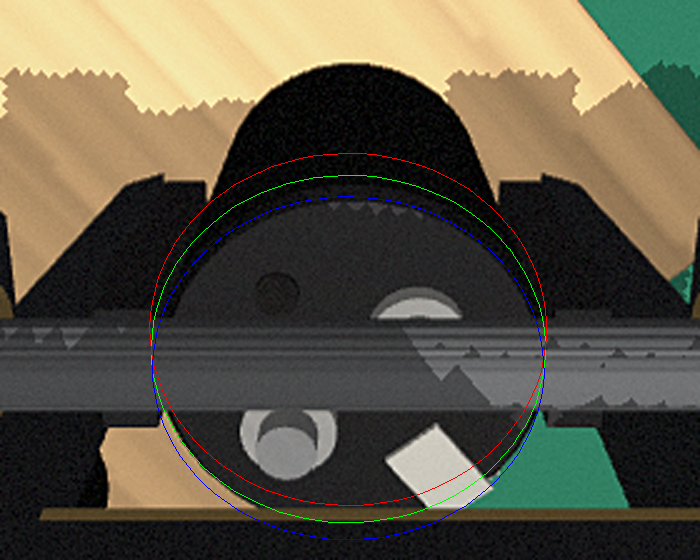

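Call:
send_rows --series '[{"dx": 0, "dy": 0, "dz": -20, "turn": 0, "grip": 0.5}, {"dx": 0, "dy": 0, "dz": -45, "turn": 0, "grip": 0.5}, {"dx": 0, "dy": 0, "dz": -43, "turn": 0, "grip": 0.5}, {"dx": -30, "dy": 27, "dz": 0, "turn": 0, "grip": 0.5}, {"dx": -30, "dy": 27, "dz": 0, "turn": 0, "grip": 0.5}, {"dx": -30, "dy": 27, "dz": 0, "turn": 0, "grip": 0.5}, {"dx": -30, "dy": 27, "dz": 0, "turn": 0, "grip": 0.5}, {"dx": -30, "dy": 27, "dz": 0, "turn": 0, "grip": 0.5}, {"dx": -30, "dy": 27, "dz": 0, "turn": 0, "grip": 0.5}, {"dx": -30, "dy": 27, "dz": 0, "turn": 0, "grip": 0.5}, {"dx": -25, "dy": 23, "dz": 0, "turn": 0, "grip": 0.5}]'

```text
clock: 15.35
tool_pos: [0.575, -0.0505, 0.1386]
eef_rot: [0.9, 0.436, -0.001, 0.0]
contact_force: [-0.4, -0.8, -3.2]
opening: 0.601
```

Call:
send_rows --series '[{"dx": 0, "dy": 0, "dz": 0, "turn": -0.135, "grip": 0.5}, {"dx": 0, "dy": 0, "dz": 0, "turn": -0.135, "grip": 0.5}, {"dx": 0, "dy": 0, "dz": 0, "turn": -0.135, "grip": 0.5}, {"dx": 0, "dy": 0, "dz": 0, "turn": -0.135, "grip": 0.5}, {"dx": 0, "dy": 0, "dz": 0, "turn": -0.135, "grip": 0.5}, {"dx": 0, "dy": 0, "dz": 0, "turn": -0.135, "grip": 0.5}, {"dx": 0, "dy": 0, "dz": 0, "turn": -0.135, "grip": 0.5}, {"dx": 0, "dy": 0, "dz": 0, "turn": -0.135, "grip": 0.5}, {"dx": 0, "dy": 0, "dz": 0, "turn": -0.135, "grip": 0.5}, {"dx": 0, "dy": 0, "dz": 0, "turn": -0.135, "grip": 0.5}, {"dx": 0, "dy": 0, "dz": 0, "turn": -0.135, "grip": 0.5}, {"dx": 0, "dy": 0, "dz": 0, "turn": -0.135, "grip": 0.5}, {"dx": 0, "dy": 0, "dz": 0, "turn": -0.135, "grip": 0.5}, {"dx": 0, "dy": 0, "dz": 0, "turn": 0, "grip": 0.5}, {"dx": 0, "dy": 0, "dz": 0, "turn": 0, "grip": 0.5}, {"dx": 0, "dy": 0, "dz": 0, "turn": 0, "grip": 0.5}]'

```text
clock: 16.95
tool_pos: [0.5758, -0.0477, 0.139]
eef_rot: [0.241, 0.971, -0.0, -0.0]
contact_force: [-0.3, -0.2, -2.3]
opening: 0.605
```

Run:
```python
from h import *
go(.5755,-.0476,.034,2.66)
s=snapshot("wrist"); save(s,"w9.png")
```

```text
pos [ 0.5758 -0.0477  0.139 ] yaw 2.656 turn -0.004 then dx 0.3 dy -0.0 dz 105.0 before-turn dx 0.3 dy -0.0 t 16.95 q [ 0.47  0.9  -0.86  1.78  0.87  0.89  0.29]
```

View pics/w9.png

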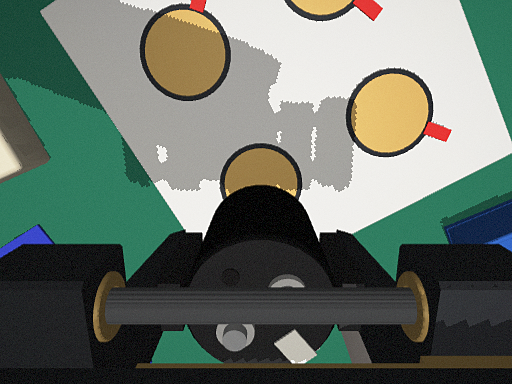

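Run:
```python
from pads import *
s=snapshot("wrist")
for o in pads(s): print(o[0].round(4),"yaw",round(o[1],3),np.round(o[2],1),round(o[3],4),np.round(o[4]))
```

```text
[ 0.4609 -0.0515] yaw 2.294 [59.3 60.1] 0.0346 [185.  52.]
[0.5733 0.0669] yaw 0.746 [59.4 60.5] 0.0424 [389. 113.]
```

Call:
send_rows --series '[{"dx": 0, "dy": 0, "dz": 30, "turn": 0, "grip": 0.5}, {"dx": 0, "dy": 0, "dz": 35, "turn": 0, "grip": 0.5}, {"dx": 0, "dy": 0, "dz": 25, "turn": 0, "grip": 0.5}, {"dx": 0, "dy": 0, "dz": 10, "turn": 0, "grip": 0.5}, {"dx": 0, "dy": 0, "dz": 3, "turn": 0, "grip": 0.5}, {"dx": 0, "dy": 0, "dz": 1, "turn": 0, "grip": 0.5}, {"dx": 0, "dy": 0, "dz": 0.7, "turn": 0, "grip": 0.5}, {"dx": 0, "dy": 0, "dz": 0, "turn": 0, "grip": 0.5}]'

```text
clock: 17.85
tool_pos: [0.5767, -0.0475, 0.0356]
eef_rot: [0.24, 0.971, 0.0, 0.001]
contact_force: [-0.1, -0.9, -2.7]
opening: 0.606
```

Call:
send_rows --series '[{"dx": 1, "dy": 0, "dz": 1, "turn": 0, "grip": 0.5}, {"dx": 0, "dy": 0, "dz": 0.7, "turn": 0, "grip": 0.5}, {"dx": 0, "dy": 0, "dz": 0.4, "turn": 0, "grip": 0.5}, {"dx": 0, "dy": 0, "dz": 0, "turn": 0, "grip": 0.5}]'

```text
clock: 18.25
tool_pos: [0.5755, -0.0472, 0.034]
eef_rot: [0.24, 0.971, -0.0, 0.001]
contact_force: [-2.5, -1.8, 7.7]
opening: 0.606
```

Call:
send_rows --series '[{"dx": 0, "dy": 0, "dz": 0, "turn": 0, "grip": 0.65}, {"dx": 0, "dy": 0, "dz": 0, "turn": 0, "grip": 0.75}, {"dx": 0, "dy": 0, "dz": 0, "turn": 0, "grip": 1}, {"dx": 0, "dy": 0, "dz": 0, "turn": 0, "grip": 1}, {"dx": 0, "dy": 0, "dz": -10, "turn": 0, "grip": 1}, {"dx": 0, "dy": 0, "dz": -40, "turn": 0, "grip": 1}, {"dx": 0, "dy": 0, "dz": -50, "turn": 0, "grip": 1}, {"dx": -20, "dy": 0, "dz": -50, "turn": 0, "grip": 1}, {"dx": -20, "dy": 0, "dz": -30, "turn": 0, "grip": 1}, {"dx": 0, "dy": 0, "dz": 0, "turn": 0, "grip": 1}, {"dx": 0, "dy": 0, "dz": 0, "turn": 0, "grip": 1}]'

```text
clock: 19.35
tool_pos: [0.6091, -0.0652, 0.2095]
eef_rot: [0.24, 0.971, 0.0, 0.0]
contact_force: [-0.3, 0.3, -0.0]
opening: 1.002
```

Run:
```python
from pads import *
from caps import *
s=snapshot("wrist"); save(s,"w10.png")
for o in pads(s): print(o[0].round(4),"yaw",round(o[1],3),np.round(o[2],1),round(o[3],4),np.round(o[4]))
for o in caps(s,.01): print(o[0].round(4),round(o[1],1),o[2].round(4),round(o[3],1),o[4])
go(.4427,.2612,.15,1.63)
```

```text
[0.5731 0.0672] yaw 0.738 [59.6 59.2] 0.0424 [366.  69.]
[ 0.577  -0.0481] 26.8 [ 0.5773 -0.048 ] 27.2 [ 228  104   66   67 3492]
pos [ 0.6081 -0.0651  0.2083] yaw 2.658 turn 1.028 then dx 335.5 dy -145.8 dz 58.3 before-turn dx 298.1 dy 212.0 t 19.4 q [ 0.51  0.85 -0.92  1.62  0.75  1.06  0.45]
```

View pics/w10.png

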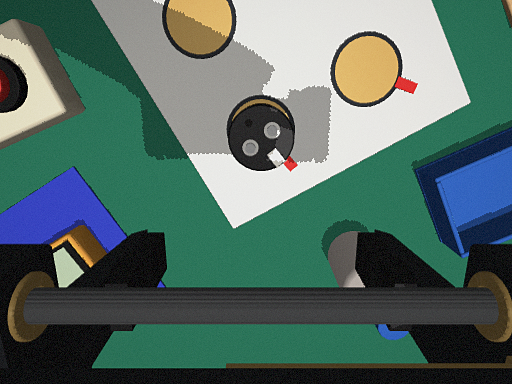

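Call:
send_rows --series '[{"dx": 33, "dy": 24, "dz": 0, "turn": 0, "grip": 1}, {"dx": 33, "dy": 24, "dz": 0, "turn": 0, "grip": 1}, {"dx": 33, "dy": 24, "dz": 0, "turn": 0, "grip": 1}, {"dx": 33, "dy": 24, "dz": 0, "turn": 0, "grip": 1}, {"dx": 33, "dy": 24, "dz": 0, "turn": 0, "grip": 1}, {"dx": 33, "dy": 24, "dz": 0, "turn": 0, "grip": 1}, {"dx": 33, "dy": 24, "dz": 0, "turn": 0, "grip": 1}, {"dx": 33, "dy": 24, "dz": 10, "turn": 0, "grip": 1}, {"dx": 33, "dy": 20, "dz": 30, "turn": 0, "grip": 1}, {"dx": 0, "dy": 0, "dz": 0, "turn": 0.12, "grip": 1}, {"dx": 0, "dy": 0, "dz": 0, "turn": 0.12, "grip": 1}, {"dx": 0, "dy": 0, "dz": 0, "turn": 0.12, "grip": 1}, {"dx": 0, "dy": 0, "dz": 0, "turn": 0, "grip": 1}, {"dx": 0, "dy": 0, "dz": 0, "turn": 0, "grip": 1}]'

```text
clock: 20.8
tool_pos: [0.4439, 0.2601, 0.1681]
eef_rot: [0.408, 0.913, -0.001, -0.0]
contact_force: [0.2, 0.1, 0.5]
opening: 1.003
```

Run:
```python
from pads import *
from caps import *
s=snapshot("wrist"); save(s,"w11.png")
for o in caps(s): print(o[0].round(4),round(o[1],1),o[2].round(4),round(o[3],1),o[4])
go(.4427,.2612,.031,2.3)
```

```text
[0.4372 0.3809] 27.4 [0.4373 0.3804] 28.2 [ 334   10   86   88 5898]
[0.5417 0.3787] 27.8 [0.5419 0.3786] 29.2 [ 435  125   77   76 4720]
[0.4422 0.261 ] 27.1 [0.4419 0.2611] 28.0 [ 223  154   74   74 4261]
pos [0.4441 0.2603 0.1682] yaw 2.301 turn 0.001 then dx 1.6 dy -0.4 dz 137.2 before-turn dx 1.6 dy -0.4 t 20.85 q [-0.18  0.75 -0.75  1.95  0.75  0.75 -0.64]
```

View pics/w11.png

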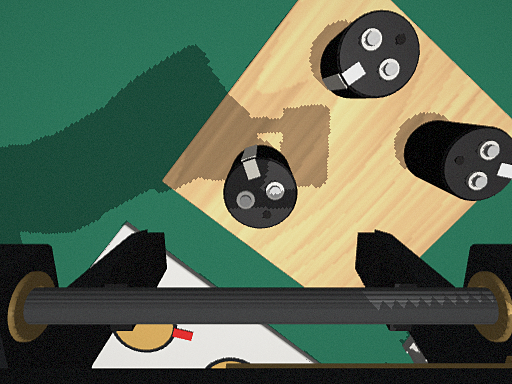

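Call:
send_rows --series '[{"dx": 1.7, "dy": -0.8, "dz": 40, "turn": 0, "grip": 1}, {"dx": 0, "dy": 0, "dz": 45, "turn": 0, "grip": 1}, {"dx": 0, "dy": 0, "dz": 35, "turn": 0, "grip": 1}, {"dx": 0, "dy": 0, "dz": 16, "turn": 0, "grip": 1}, {"dx": 0, "dy": 0, "dz": 0, "turn": 0, "grip": 1}, {"dx": 0, "dy": 0, "dz": 0, "turn": 0, "grip": 0.5}, {"dx": 0, "dy": 0, "dz": 0, "turn": 0, "grip": 0.5}, {"dx": 0, "dy": 0, "dz": 0, "turn": 0, "grip": 0.5}, {"dx": 0, "dy": 0, "dz": 0, "turn": 0, "grip": 0.5}, {"dx": 0, "dy": 0, "dz": 0, "turn": 0, "grip": 0.5}, {"dx": 0, "dy": 0, "dz": 0, "turn": 0, "grip": 0.5}]'

```text
clock: 21.95
tool_pos: [0.4433, 0.2613, 0.0335]
eef_rot: [0.41, 0.912, 0.0, 0.0]
contact_force: [-0.4, -2.2, 6.5]
opening: 0.608
```

Run:
```python
from h import *
s=snapshot("wrist"); save(s,"w12.png")
go(.4612,-.0508,.14,2.0)
```

```text
pos [0.4433 0.2613 0.0335] yaw 2.298 turn 0.298 then dx -291.2 dy -113.6 dz -106.5 before-turn dx -245.1 dy -194.0 t 22.0 q [-0.32  0.94 -0.5   2.02  1.05  0.47 -0.91]
```

View pics/w12.png

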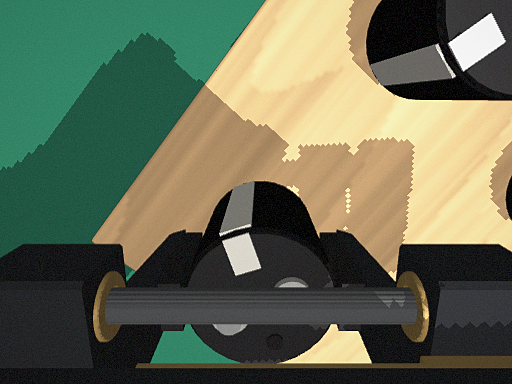

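Run:
```python
from h import *
s=snapshot("wrist")
incap(s,(241,254),(276,342),.0745)
```

```text
yaw 2.6341076893188764 len 0.0366190317651244 mid rel tool xy mm [-0.2 -0.3] tool yaw 2.2976677214581347
```

Run:
```python
from h import *; import pickle
s=pickle.load(open("w5.pkl","rb")); save(s,"w5z.png",(185,0,365,145),4.4)
```

```text
(no output)
```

View pics/w5z.png

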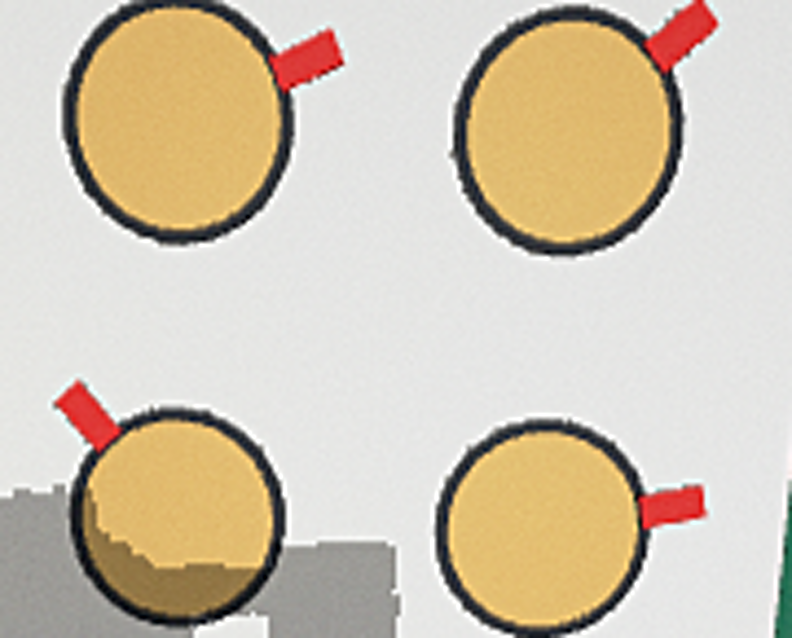

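Call:
send_rows --series '[{"dx": 0, "dy": 0, "dz": -20, "turn": 0, "grip": 0.5}, {"dx": 0, "dy": 0, "dz": -45, "turn": 0, "grip": 0.5}, {"dx": 0, "dy": 0, "dz": -42, "turn": 0, "grip": 0.5}, {"dx": -30.5, "dy": -24, "dz": 0, "turn": 0, "grip": 0.5}, {"dx": -30.5, "dy": -24, "dz": 0, "turn": 0, "grip": 0.5}, {"dx": -30.5, "dy": -24, "dz": 0, "turn": 0, "grip": 0.5}, {"dx": -30.5, "dy": -24, "dz": 0, "turn": 0, "grip": 0.5}, {"dx": -30.5, "dy": -24, "dz": 0, "turn": 0, "grip": 0.5}, {"dx": -30.5, "dy": -24, "dz": 0, "turn": 0, "grip": 0.5}, {"dx": -30.5, "dy": -24, "dz": 0, "turn": 0, "grip": 0.5}, {"dx": -30.5, "dy": -25, "dz": 0, "turn": 0, "grip": 0.5}, {"dx": 0, "dy": 0, "dz": 0, "turn": 0.145, "grip": 0.5}, {"dx": 0, "dy": 0, "dz": 0, "turn": 0.145, "grip": 0.5}, {"dx": 0, "dy": 0, "dz": 0, "turn": 0, "grip": 0.5}, {"dx": 0, "dy": 0, "dz": 0, "turn": 0, "grip": 0.5}]'

```text
clock: 23.55
tool_pos: [0.461, -0.049, 0.1398]
eef_rot: [0.535, 0.845, -0.0, 0.0]
contact_force: [0.4, 0.9, -2.5]
opening: 0.602
```

Run:
```python
from h import *; import pickle
s=pickle.load(open("w5.pkl","rb"))
P=lambda u,v: atz(s,np.array(185+u/4.4-.5),np.array(v/4.4-.5),.01)[:2]
for n,c,i,o in (("a",(.4578,.0634),(276,80),(337,46)),("b",(.573,.0671),(655,60),(707,11)),("c",(.4612,-.0508),(109,443),(67,392)),("d",(.5766,-.0481),(642,513),(704,501))):
    i,o=P(*i),P(*o); m=(i+o)/2-c; d=o-i
    print(n,np.arctan2(m[1],m[0]).round(3),np.hypot(*m).round(4),np.arctan2(d[1],d[0]).round(3),np.hypot(*d).round(4))
go(.461,-.0508,.036,2.01)
```

```text
a 0.458 0.0412 0.525 0.02
b 0.749 0.0412 0.789 0.0193
c 2.35 0.0408 2.312 0.0196
d 0.244 0.0411 0.247 0.0196
pos [ 0.461  -0.049   0.1398] yaw 2.012 turn 0.002 then dx -1.7 dy -0.8 dz 103.8 before-turn dx -1.7 dy -0.8 t 23.55 q [ 0.4   0.73 -0.64  2.12  0.83  0.56 -0.41]
```

Call:
send_rows --series '[{"dx": -1, "dy": -0.6, "dz": 30, "turn": 0, "grip": 0.5}, {"dx": 0, "dy": 0, "dz": 35, "turn": 0, "grip": 0.5}, {"dx": 0, "dy": 0, "dz": 25, "turn": 0, "grip": 0.5}, {"dx": 0, "dy": 0, "dz": 9, "turn": 0, "grip": 0.5}, {"dx": 0, "dy": 0, "dz": 3, "turn": 0, "grip": 0.5}, {"dx": 0, "dy": 0, "dz": 1, "turn": 0, "grip": 0.5}, {"dx": 0, "dy": 0, "dz": 1, "turn": 0, "grip": 0.5}, {"dx": 0, "dy": 0, "dz": 0.5, "turn": 0, "grip": 0.5}, {"dx": 0, "dy": 0, "dz": 0, "turn": 0, "grip": 0.5}]'

```text
clock: 24.45
tool_pos: [0.4613, -0.0504, 0.0358]
eef_rot: [0.537, 0.844, 0.0, 0.0]
contact_force: [0.0, 0.1, -2.1]
opening: 0.61
```

Call:
send_rows --series '[{"dx": 0, "dy": 0, "dz": 0.5, "turn": 0, "grip": 0.5}, {"dx": 0, "dy": 0, "dz": 0.5, "turn": 0, "grip": 0.5}, {"dx": 0, "dy": 0, "dz": 0, "turn": 0, "grip": 0.5}]'

```text
clock: 24.75
tool_pos: [0.4613, -0.0503, 0.0354]
eef_rot: [0.537, 0.844, 0.0, 0.001]
contact_force: [-0.0, 0.8, 10.0]
opening: 0.606
```

Call:
send_rows --series '[{"dx": 0, "dy": 0, "dz": 0, "turn": 0, "grip": 0.65}, {"dx": 0, "dy": 0, "dz": 0, "turn": 0, "grip": 0.75}, {"dx": 0, "dy": 0, "dz": 0, "turn": 0, "grip": 1}, {"dx": 0, "dy": 0, "dz": 0, "turn": 0, "grip": 1}, {"dx": 0, "dy": 0, "dz": -10, "turn": 0, "grip": 1}, {"dx": 0, "dy": 0, "dz": -40, "turn": 0, "grip": 1}, {"dx": 0, "dy": 0, "dz": -50, "turn": 0, "grip": 1}, {"dx": -20, "dy": 0, "dz": -50, "turn": 0, "grip": 1}, {"dx": -20, "dy": 0, "dz": -30, "turn": 0, "grip": 1}, {"dx": 0, "dy": 0, "dz": 0, "turn": 0, "grip": 1}, {"dx": 0, "dy": 0, "dz": 0, "turn": 0, "grip": 1}]'

```text
clock: 25.85
tool_pos: [0.4771, -0.0857, 0.2107]
eef_rot: [0.538, 0.843, -0.0, 0.0]
contact_force: [-0.4, 0.7, -0.5]
opening: 1.003
```

Run:
```python
from pads import *
from caps import *
s=snapshot("wrist"); save(s,"w13.png")
for o in pads(s): print(o[0].round(4),"yaw",round(o[1],3),np.round(o[2],1),round(o[3],4),np.round(o[4]))
for o in caps(s,.01): print(o[0].round(4),round(o[1],1),o[2].round(4),round(o[3],1),o[4])
go(.5425,.3790,.17,1.7)
```

```text
[0.5737 0.0671] yaw 0.726 [58.8 60.5] 0.0419 [420.  64.]
[ 0.4614 -0.0502] 26.9 [ 0.4612 -0.0498] 27.4 [ 228  101   67   67 3496]
[ 0.5757 -0.0477] 27.6 [ 0.5758 -0.0464] 28.8 [ 352  158   66   63 3258]
pos [ 0.4763 -0.0852  0.21  ] yaw 2.008 turn 0.308 then dx 451.8 dy 125.4 dz 40.0 before-turn dx 392.5 dy 256.4 t 25.9 q [ 0.56  0.65 -0.77  1.99  0.65  0.77 -0.17]
```

View pics/w13.png

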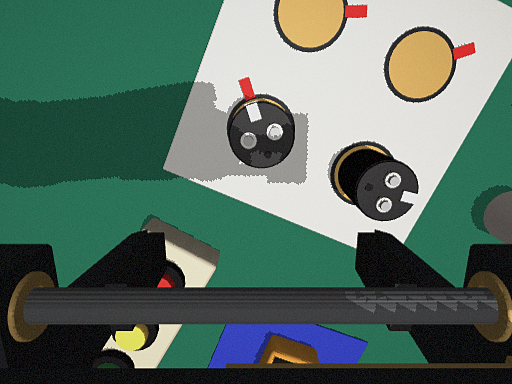

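Call:
send_rows --series '[{"dx": 36, "dy": 24, "dz": 0, "turn": 0, "grip": 1}, {"dx": 36, "dy": 24, "dz": 0, "turn": 0, "grip": 1}, {"dx": 36, "dy": 24, "dz": 0, "turn": 0, "grip": 1}, {"dx": 36, "dy": 24, "dz": 0, "turn": 0, "grip": 1}, {"dx": 36, "dy": 24, "dz": 0, "turn": 0, "grip": 1}, {"dx": 36, "dy": 24, "dz": 0, "turn": 0, "grip": 1}, {"dx": 36, "dy": 24, "dz": 0, "turn": 0, "grip": 1}, {"dx": 36, "dy": 24, "dz": 0, "turn": 0, "grip": 1}, {"dx": 36, "dy": 24, "dz": 0, "turn": 0, "grip": 1}, {"dx": 36, "dy": 24, "dz": 15, "turn": 0, "grip": 1}, {"dx": 32, "dy": 16, "dz": 25, "turn": 0, "grip": 1}, {"dx": 0, "dy": 0, "dz": 0, "turn": 0.103, "grip": 1}, {"dx": 0, "dy": 0, "dz": 0, "turn": 0.103, "grip": 1}, {"dx": 0, "dy": 0, "dz": 0, "turn": 0.103, "grip": 1}, {"dx": 0, "dy": 0, "dz": 0, "turn": 0, "grip": 1}, {"dx": 0, "dy": 0, "dz": 0, "turn": 0, "grip": 1}]'

```text
clock: 27.5
tool_pos: [0.542, 0.3784, 0.1692]
eef_rot: [0.659, 0.752, -0.001, -0.0]
contact_force: [0.5, 0.2, 1.2]
opening: 0.999
```

Run:
```python
from caps import *
s=snapshot("wrist"); save(s,"w14.png")
o=caps(s)
for o in o: print(o[0].round(4),round(o[1],1),o[2].round(4),round(o[3],1),o[4])
go(.5425,.3790,.031,1.7)
```

```text
[0.4386 0.3824] 27.7 [0.4391 0.382 ] 28.6 [  79  133   79   75 4600]
[0.5439 0.3807] 27.1 [0.5438 0.3807] 27.5 [ 227  154   74   73 4227]
pos [0.5423 0.3784 0.1696] yaw 1.702 turn 0.002 then dx 0.6 dy 0.3 dz 138.6 before-turn dx 0.6 dy 0.3 t 27.55 q [-0.38  0.87 -0.6   1.5   0.56  0.95 -1.01]
```

View pics/w14.png

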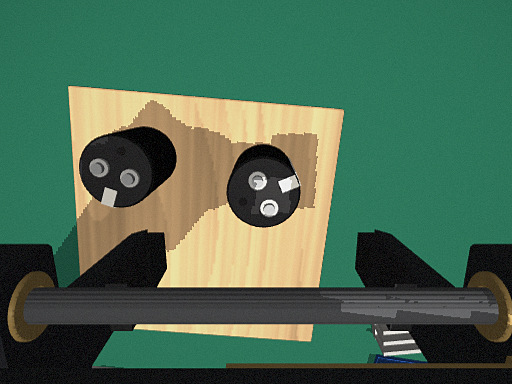

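Call:
send_rows --series '[{"dx": 1.6, "dy": 1.6, "dz": 40, "turn": 0, "grip": 1}, {"dx": 0, "dy": 0, "dz": 45, "turn": 0, "grip": 1}, {"dx": 0, "dy": 0, "dz": 35, "turn": 0, "grip": 1}, {"dx": 0, "dy": 0, "dz": 17, "turn": 0, "grip": 1}, {"dx": 0, "dy": 0, "dz": 0, "turn": 0, "grip": 1}, {"dx": 0, "dy": 0, "dz": 0, "turn": 0, "grip": 0.5}, {"dx": 0, "dy": 0, "dz": 0, "turn": 0, "grip": 0.5}, {"dx": 0, "dy": 0, "dz": 0, "turn": 0, "grip": 0.5}, {"dx": 0, "dy": 0, "dz": 0, "turn": 0, "grip": 0.5}, {"dx": 0, "dy": 0, "dz": 0, "turn": 0, "grip": 0.5}, {"dx": 0, "dy": 0, "dz": 0, "turn": 0, "grip": 0.5}]'

```text
clock: 28.65
tool_pos: [0.5446, 0.3804, 0.0347]
eef_rot: [0.66, 0.751, 0.0, -0.0]
contact_force: [-2.1, -1.0, 6.9]
opening: 0.606
```

Run:
```python
from h import *
s=snapshot("wrist"); save(s,"w15.png")
go(.573,.067,.14,1.9)
```

```text
pos [0.5446 0.3804 0.0347] yaw 1.699 turn -0.201 then dx -305.7 dy -74.5 dz -105.3 before-turn dx -314.4 dy -11.9 t 28.7 q [-0.42  1.05 -0.5   1.55  0.68  0.73 -1.1 ]
```

View pics/w15.png

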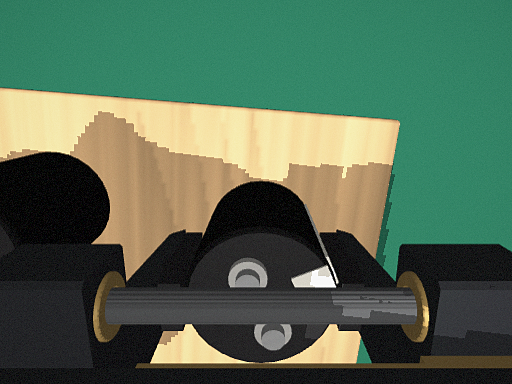

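Run:
```python
from h import *
s=snapshot("wrist")
A=atz(s,np.array(248),np.array(274),.078);B=atz(s,np.array(273),np.array(334),.078); d=B-A; print(np.arctan2(d[1],d[0])+np.pi/2,np.hypot(*d[:2]),(A+B)/2)
im=s["img"][:,:,::-1][230:370,180:350]; cv2.imwrite("pics/w15z.png",cv2.resize(im,None,fx=4,fy=4,interpolation=cv2.INTER_CUBIC))
p=cv2.imread("pics/w14.png")[140:240,210:320]; cv2.imwrite("pics/w14z.png",cv2.resize(p,None,fx=5,fy=5,interpolation=cv2.INTER_CUBIC))
```

```text
0.47921602501040983 0.02479183967712666 [0.54528869 0.37990532 0.078     ]
```

View pics/w15z.png

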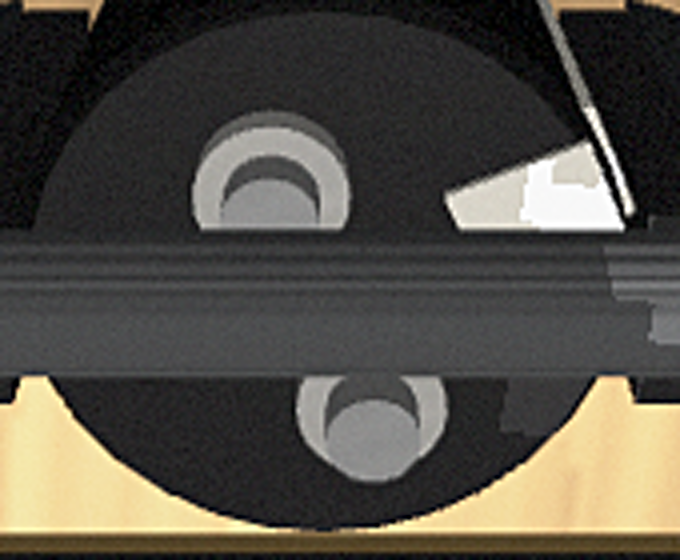

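View pics/w14z.png

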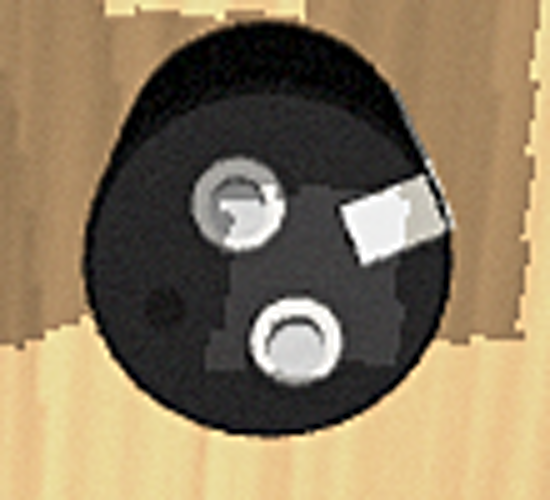

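Run:
```python
from h import *
s=snapshot("wrist")
A=atz(s,np.array(247.75),np.array(279),.0775);B=atz(s,np.array(273),np.array(333),.0775); d=B-A; print(np.arctan2(d[1],d[0])+np.pi/2,np.hypot(*d[:2]),(A+B)/2)
# w14 relative to tool: approximate camera rotation same (tool yaw equal), shift translation
st=get_state(); c=-s["R"].T@s["t"]; off=c-st["tool_pos"]; c14=np.array([.5423,.3784,.1696])+off
s2=dict(s); s2["t"]=-s["R"]@c14
P=lambda u,v:atz(s2,np.array(210+u/5-.5),np.array(140+v/5-.5),.0745)
an=lambda d:np.arctan2(d[1],d[0])
print(an(P(396,219)-P(165,307)),an(P(440,203)-P(353,235)), an(P(396,219)-[.5437,.3802,0]))
```

```text
0.517416193117441 0.022832858736502558 [0.54537122 0.37885498 0.0775    ]
0.5045127045715788 0.49258042826996584 0.4664013933918619
```

Call:
send_rows --series '[{"dx": 0, "dy": 0, "dz": -20, "turn": 0, "grip": 0.5}, {"dx": 0, "dy": 0, "dz": -45, "turn": 0, "grip": 0.5}, {"dx": 0, "dy": 0, "dz": -40, "turn": 0, "grip": 0.5}, {"dx": -34, "dy": -1, "dz": 0, "turn": 0, "grip": 0.5}, {"dx": -40, "dy": -1.5, "dz": 0, "turn": 0, "grip": 0.5}, {"dx": -40, "dy": -1.5, "dz": 0, "turn": 0, "grip": 0.5}, {"dx": -40, "dy": -1.5, "dz": 0, "turn": 0, "grip": 0.5}, {"dx": -40, "dy": -1.5, "dz": 0, "turn": 0, "grip": 0.5}, {"dx": -40, "dy": -1.5, "dz": 0, "turn": 0, "grip": 0.5}, {"dx": -40, "dy": -1.5, "dz": 0, "turn": 0, "grip": 0.5}, {"dx": -40, "dy": -2, "dz": 0, "turn": 0, "grip": 0.5}, {"dx": 0, "dy": 0, "dz": 0, "turn": -0.112, "grip": 0.5}, {"dx": 0, "dy": 0, "dz": 0, "turn": -0.113, "grip": 0.5}, {"dx": 0, "dy": 0, "dz": 0, "turn": 0, "grip": 0.5}, {"dx": 0, "dy": 0, "dz": 0, "turn": 0, "grip": 0.5}]'

```text
clock: 30.3
tool_pos: [0.5728, 0.0671, 0.1385]
eef_rot: [0.573, 0.82, -0.0, -0.0]
contact_force: [-0.4, 0.5, -2.2]
opening: 0.606
```

Run:
```python
from h import *
go(.573,.0675,.0375,1.924)
```

```text
pos [0.5728 0.0671 0.1385] yaw 1.921 turn -0.003 then dx 0.3 dy 0.4 dz 101.0 before-turn dx 0.3 dy 0.4 t 30.3 q [ 0.18  0.84 -0.66  1.79  0.71  0.77 -0.51]
```

Call:
send_rows --series '[{"dx": 0, "dy": 0, "dz": 30, "turn": 0, "grip": 0.5}, {"dx": 0, "dy": 0, "dz": 35, "turn": 0, "grip": 0.5}, {"dx": 0, "dy": 0, "dz": 22, "turn": 0, "grip": 0.5}, {"dx": 0, "dy": 0, "dz": 9, "turn": 0, "grip": 0.5}, {"dx": 0, "dy": 0, "dz": 3, "turn": 0, "grip": 0.5}, {"dx": 0, "dy": 0, "dz": 1.5, "turn": 0, "grip": 0.5}, {"dx": 0, "dy": 0, "dz": 1, "turn": 0, "grip": 0.5}, {"dx": 0, "dy": 0, "dz": 0, "turn": 0, "grip": 0.5}]'

```text
clock: 31.1
tool_pos: [0.5736, 0.0673, 0.0381]
eef_rot: [0.572, 0.82, 0.001, 0.001]
contact_force: [-0.1, -0.4, -2.6]
opening: 0.611
```

Call:
send_rows --series '[{"dx": 0, "dy": 0, "dz": 0.8, "turn": 0, "grip": 0.5}, {"dx": 0, "dy": 0, "dz": 0.7, "turn": 0, "grip": 0.5}, {"dx": 0, "dy": 0, "dz": 0, "turn": 0, "grip": 0.5}]'

```text
clock: 31.4
tool_pos: [0.5734, 0.0671, 0.0367]
eef_rot: [0.572, 0.82, 0.0, 0.001]
contact_force: [-1.1, -0.5, 4.2]
opening: 0.606
```

Call:
send_rows --series '[{"dx": 0, "dy": 0, "dz": 0, "turn": 0, "grip": 0.65}, {"dx": 0, "dy": 0, "dz": 0, "turn": 0, "grip": 0.75}, {"dx": 0, "dy": 0, "dz": 0, "turn": 0, "grip": 1}, {"dx": 0, "dy": 0, "dz": 0, "turn": 0, "grip": 1}, {"dx": 0, "dy": 0, "dz": -10, "turn": 0, "grip": 1}, {"dx": 0, "dy": 0, "dz": -40, "turn": 0, "grip": 1}, {"dx": 0, "dy": 0, "dz": -50, "turn": 0, "grip": 1}, {"dx": -20, "dy": 0, "dz": -50, "turn": 0, "grip": 1}, {"dx": -20, "dy": 0, "dz": -40, "turn": 0, "grip": 1}, {"dx": -20, "dy": 0, "dz": -40, "turn": 0, "grip": 1}, {"dx": 0, "dy": 0, "dz": 0, "turn": 0, "grip": 1}, {"dx": 0, "dy": 0, "dz": 0, "turn": 0, "grip": 1}]'

```text
clock: 32.6
tool_pos: [0.5933, 0.0119, 0.2633]
eef_rot: [0.572, 0.82, 0.001, 0.001]
contact_force: [0.1, 0.8, -0.1]
opening: 1.0
```

Run:
```python
from pads import *
from caps import *
s=snapshot("wrist"); save(s,"w16.png")
for o in pads(s): print(o[0].round(4),"yaw",round(o[1],3),np.round(o[2],1),round(o[3],4),np.round(o[4]))
for o in caps(s,.01): print(o[0].round(4),round(o[1],1),o[2].round(4),round(o[3],1),o[4])
go(.438,.381,.17,1.0)
```

```text
[0.4575 0.0636] yaw 0.431 [59.5 59.3] 0.0418 [160.  71.]
[0.5737 0.0672] 26.8 [0.574  0.0673] 27.3 [ 232   79   57   58 2615]
[ 0.4262 -0.0298] 27.8 [ 0.4259 -0.0295] 28.6 [  55  123   59   56 2583]
[ 0.5771 -0.0467] 27.4 [ 0.5767 -0.0467] 28.0 [ 199  191   54   51 2134]
[ 0.7425 -0.0205] 28.7 [ 0.7424 -0.0091] 27.0 [363 220  49  24 448]
pos [0.5924 0.0123 0.262 ] yaw 1.924 turn 0.924 then dx 226.8 dy -329.1 dz 92.0 before-turn dx 399.3 dy -17.2 t 32.65 q [ 0.33  0.71 -0.78  1.62  0.56  1.05 -0.26]
```

View pics/w16.png

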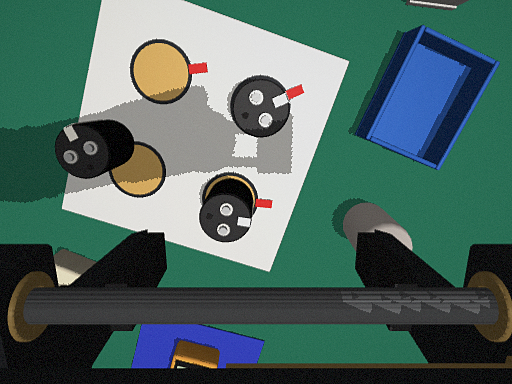

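Call:
send_rows --series '[{"dx": 4, "dy": -34, "dz": 0, "turn": 0, "grip": 1}, {"dx": 4, "dy": -34, "dz": 10, "turn": 0, "grip": 1}, {"dx": 4, "dy": -34, "dz": 25, "turn": 0, "grip": 1}, {"dx": 4, "dy": -34, "dz": 30, "turn": 0, "grip": 1}, {"dx": 2, "dy": -34, "dz": 25, "turn": 0, "grip": 1}, {"dx": 0, "dy": 0, "dz": 0, "turn": 0, "grip": 1}, {"dx": 0, "dy": 0, "dz": 0, "turn": 0, "grip": 1}]'

```text
clock: 33.35
tool_pos: [0.4257, -0.0292, 0.1712]
eef_rot: [0.571, 0.821, -0.001, -0.002]
contact_force: [0.1, -0.3, -0.4]
opening: 1.003
```

Run:
```python
from pads import *
from caps import *
s=snapshot("wrist"); save(s,"w17.png")
for o in pads(s): print(o[0].round(4),"yaw",round(o[1],3),np.round(o[2],1),round(o[3],4),np.round(o[4]))
for o in caps(s,.01): print(o[0].round(4),round(o[1],1),o[2].round(4),round(o[3],1),o[4])
go(.4262,-.0298,.034,1.924)
```

```text
[0.4585 0.064 ] yaw 0.434 [59.2 60.1] 0.0416 [334.  88.]
[0.5685 0.0649] 25.8 [0.5695 0.0649] 27.9 [ 462  102   50   77 3116]
[ 0.4247 -0.0303] 27.2 [ 0.4244 -0.0302] 27.8 [ 222  159   74   72 4205]
pos [ 0.4276 -0.0287  0.1719] yaw 1.925 turn 0.001 then dx -0.5 dy -1.7 dz 137.9 before-turn dx -0.5 dy -1.7 t 33.4 q [ 0.39  0.64 -0.67  2.19  0.76  0.56 -0.51]
```

View pics/w17.png

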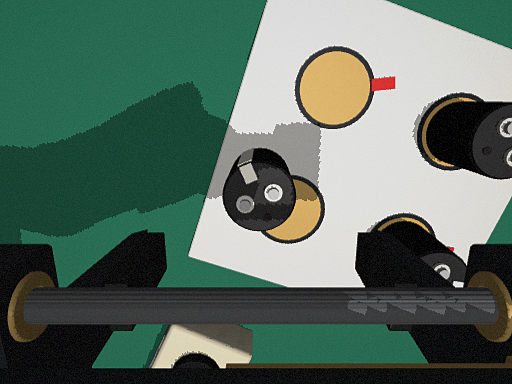

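Call:
send_rows --series '[{"dx": -0.4, "dy": -1.5, "dz": 40, "turn": 0, "grip": 1}, {"dx": 0, "dy": 0, "dz": 45, "turn": 0, "grip": 1}, {"dx": 0, "dy": 0, "dz": 35, "turn": 0, "grip": 1}, {"dx": 0, "dy": 0, "dz": 16, "turn": 0, "grip": 1}, {"dx": 0, "dy": 0, "dz": 0, "turn": 0, "grip": 1}, {"dx": 0, "dy": 0, "dz": 0, "turn": 0, "grip": 0.5}, {"dx": 0, "dy": 0, "dz": 0, "turn": 0, "grip": 0.5}, {"dx": 0, "dy": 0, "dz": 0, "turn": 0, "grip": 0.5}, {"dx": 0, "dy": 0, "dz": 0, "turn": 0, "grip": 0.5}, {"dx": 0, "dy": 0, "dz": 0, "turn": 0, "grip": 0.5}, {"dx": 0, "dy": 0, "dz": 0, "turn": 0, "grip": 0.5}]'

```text
clock: 34.5
tool_pos: [0.428, -0.0319, 0.0454]
eef_rot: [0.573, 0.82, 0.001, 0.003]
contact_force: [-2.4, -1.9, 6.4]
opening: 0.607
```

Run:
```python
from h import *
s=snapshot("wrist"); save(s,"w18.png",(160,210,360,370),4)
go(.461,-.0505,.14,1.9)
```

```text
pos [ 0.428  -0.0319  0.0454] yaw 1.922 turn 0.022 then dx -28.3 dy 25.3 dz -94.6 before-turn dx -28.8 dy 24.7 t 34.55 q [ 0.07  0.85 -0.17  2.28  1.53  0.13 -1.22]
```

View pics/w18.png

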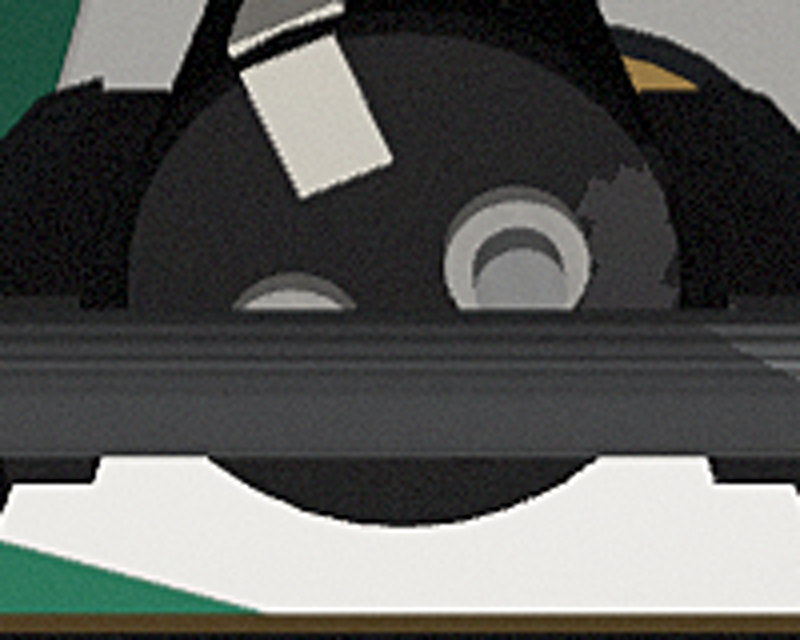

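Run:
```python
from h import *
s=snapshot("wrist")
P=lambda u,v:atz(s,np.array(160+u/4-.5),np.array(210+v/4-.5),.0765)
o,i=P(286,55),P(347,178); d=o-i; print(np.arctan2(d[1],d[0]),np.hypot(*d[:2]))
R=Rot.from_quat(get_state()["eef_rot"]); m=(o+i)/2; c=m-d/np.hypot(*d[:2])*.020
print(c,R.inv().apply(c-get_state()["tool_pos"]))
t=P(405,525); print("near edge",R.inv().apply(t-get_state()["tool_pos"])); t=P(405,33); print("far edge",R.inv().apply(t-get_state()["tool_pos"]))
```

```text
2.3381256764462672 0.01307473221044046
[ 0.42829366 -0.03143036  0.0765    ] [ 0.00020372  0.00060704 -0.03105524]
near edge [-0.02485763  0.00046001 -0.03093699]
far edge [ 0.02652755  0.000452   -0.03118091]
```

Call:
send_rows --series '[{"dx": 0, "dy": 0, "dz": -15, "turn": 0, "grip": 0.5}, {"dx": 0, "dy": 0, "dz": -35, "turn": 0, "grip": 0.5}, {"dx": -15, "dy": 12, "dz": 0, "turn": 0, "grip": 0.5}, {"dx": -14, "dy": 12.5, "dz": 0, "turn": 0, "grip": 0.5}, {"dx": 0, "dy": 0, "dz": 0, "turn": 0, "grip": 0.5}, {"dx": 0, "dy": 0, "dz": 0, "turn": 0, "grip": 0.5}]'

```text
clock: 35.2
tool_pos: [0.4625, -0.051, 0.0856]
eef_rot: [0.573, 0.819, 0.001, 0.005]
contact_force: [-0.1, 0.3, -2.5]
opening: 0.609
```

Run:
```python
from h import *
go(.461,-.0507,.0455,1.919)
```

```text
pos [ 0.4625 -0.051   0.0856] yaw 1.92 turn 0.001 then dx 0.8 dy -1.4 dz 40.1 before-turn dx 0.8 dy -1.4 t 35.2 q [ 0.28  0.8  -0.44  2.16  0.98  0.38 -0.63]
```

Call:
send_rows --series '[{"dx": 0.8, "dy": -1, "dz": 20, "turn": 0, "grip": 0.5}, {"dx": 0, "dy": 0, "dz": 14, "turn": 0, "grip": 0.5}, {"dx": 0, "dy": 0, "dz": 3, "turn": 0, "grip": 0.5}, {"dx": 0, "dy": 0, "dz": 1, "turn": 0, "grip": 0.5}, {"dx": 0, "dy": 0, "dz": 0, "turn": 0, "grip": 0.5}]'

```text
clock: 35.7
tool_pos: [0.462, -0.0503, 0.048]
eef_rot: [0.573, 0.82, 0.001, 0.006]
contact_force: [0.6, -0.2, -1.9]
opening: 0.606
```

Call:
send_rows --series '[{"dx": 0, "dy": 0, "dz": 1, "turn": 0, "grip": 0.5}, {"dx": 0, "dy": 0, "dz": 0.7, "turn": 0, "grip": 0.5}, {"dx": 0, "dy": 0, "dz": 0.5, "turn": 0, "grip": 0.5}, {"dx": 0, "dy": 0, "dz": 0, "turn": 0, "grip": 0.5}]'

```text
clock: 36.1
tool_pos: [0.4623, -0.0508, 0.0456]
eef_rot: [0.573, 0.819, 0.001, 0.006]
contact_force: [-0.3, -1.5, -1.9]
opening: 0.607
```

Call:
send_rows --series '[{"dx": 0, "dy": -0.8, "dz": 0.5, "turn": 0, "grip": 0.5}, {"dx": 0, "dy": 0, "dz": 0.5, "turn": 0, "grip": 0.5}, {"dx": 0, "dy": 0, "dz": 0, "turn": 0, "grip": 0.5}]'

```text
clock: 36.4
tool_pos: [0.4624, -0.0509, 0.0455]
eef_rot: [0.573, 0.82, 0.002, 0.007]
contact_force: [0.8, -0.8, 9.3]
opening: 0.608
```

Call:
send_rows --series '[{"dx": 0, "dy": 0, "dz": 0, "turn": 0, "grip": 0.65}, {"dx": 0, "dy": 0, "dz": 0, "turn": 0, "grip": 0.75}, {"dx": 0, "dy": 0, "dz": 0, "turn": 0, "grip": 1}, {"dx": 0, "dy": 0, "dz": 0, "turn": 0, "grip": 1}, {"dx": 0, "dy": 0, "dz": -10, "turn": 0, "grip": 1}, {"dx": 0, "dy": 0, "dz": -40, "turn": 0, "grip": 1}, {"dx": 0, "dy": 0, "dz": -50, "turn": 0, "grip": 1}, {"dx": -20, "dy": 0, "dz": -50, "turn": 0, "grip": 1}, {"dx": -20, "dy": 0, "dz": -40, "turn": 0, "grip": 1}, {"dx": -20, "dy": 0, "dz": -40, "turn": 0, "grip": 1}, {"dx": 0, "dy": 0, "dz": 0, "turn": 0, "grip": 1}, {"dx": 0, "dy": 0, "dz": 0, "turn": 0, "grip": 1}]'

```text
clock: 37.6
tool_pos: [0.479, -0.1056, 0.2716]
eef_rot: [0.574, 0.819, 0.001, 0.006]
contact_force: [-0.4, -0.4, -0.2]
opening: 1.002
```

Run:
```python
from pads import *
from caps import *
s=snapshot("wrist"); save(s,"w19.png")
for o in pads(s): print(o[0].round(4),"yaw",round(o[1],3),np.round(o[2],1),round(o[3],4),np.round(o[4]))
for o in caps(s,.01): print(o[0].round(4),round(o[1],1),o[2].round(4),round(o[3],1),o[4])
go(.438,.381,.17,1.0); print(get_state()["eef_rot"])
```

```text
[0.5727 0.066 ] 27.6 [0.5732 0.066 ] 28.8 [ 389    0   62   58 2990]
[ 0.4618 -0.0488] 26.8 [ 0.4618 -0.0486] 27.2 [ 234   77   56   57 2526]
[ 0.5761 -0.0479] 27.3 [ 0.5762 -0.0473] 28.2 [ 342  118   56   54 2376]
[ 0.7328 -0.0255] 21.2 [ 0.7258 -0.0295] 22.4 [498 157  14  42 439]
pos [ 0.4783 -0.105   0.2707] yaw 1.921 turn 0.921 then dx 387.2 dy -296.5 dz 100.7 before-turn dx 470.3 dy 129.0 t 37.65 q [ 0.64  0.56 -0.82  1.91  0.54  0.89 -0.1 ]
[5.73028256e-01 8.19519269e-01 7.54655517e-04 5.12006366e-03]
```

View pics/w19.png

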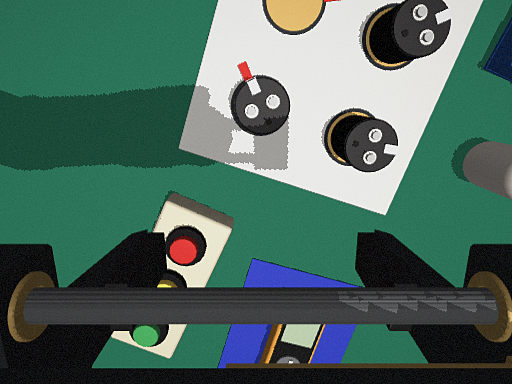

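Call:
send_rows --series '[{"dx": 39, "dy": 11, "dz": 0, "turn": 0, "grip": 1}, {"dx": 39, "dy": 11, "dz": 0, "turn": 0, "grip": 1}, {"dx": 39, "dy": 11, "dz": 0, "turn": 0, "grip": 1}, {"dx": 39, "dy": 11, "dz": 0, "turn": 0, "grip": 1}, {"dx": 39, "dy": 11, "dz": 0, "turn": 0, "grip": 1}, {"dx": 39, "dy": 11, "dz": 0, "turn": 0, "grip": 1}, {"dx": 39, "dy": 11, "dz": 0, "turn": 0, "grip": 1}, {"dx": 39, "dy": 11, "dz": 0, "turn": 0, "grip": 1}, {"dx": 39, "dy": 11, "dz": 10, "turn": 0, "grip": 1}, {"dx": 39, "dy": 10, "dz": 30, "turn": 0, "grip": 1}, {"dx": 40, "dy": 10, "dz": 30, "turn": 0, "grip": 1}, {"dx": 40, "dy": 10, "dz": 30, "turn": 0, "grip": 1}, {"dx": 0, "dy": 0, "dz": 0, "turn": 0.14, "grip": 1}, {"dx": 0, "dy": 0, "dz": 0, "turn": 0.14, "grip": 1}, {"dx": 0, "dy": 0, "dz": 0, "turn": 0.14, "grip": 1}, {"dx": 0, "dy": 0, "dz": 0, "turn": 0.14, "grip": 1}, {"dx": 0, "dy": 0, "dz": 0, "turn": 0.14, "grip": 1}, {"dx": 0, "dy": 0, "dz": 0, "turn": 0.14, "grip": 1}, {"dx": 0, "dy": 0, "dz": 0, "turn": 0.14, "grip": 1}, {"dx": 0, "dy": 0, "dz": 0, "turn": 0.14, "grip": 1}]'

```text
clock: 39.65
tool_pos: [0.4381, 0.378, 0.1681]
eef_rot: [0.921, 0.388, 0.002, 0.005]
contact_force: [-0.1, 0.5, -0.1]
opening: 1.001
```

Call:
send_rows --series '[{"dx": 0, "dy": 0, "dz": 0, "turn": 0, "grip": 1}, {"dx": 0, "dy": 0, "dz": 0, "turn": 0, "grip": 1}]'

```text
clock: 39.85
tool_pos: [0.4388, 0.3783, 0.1689]
eef_rot: [0.92, 0.392, 0.003, 0.005]
contact_force: [-0.2, -0.9, 0.1]
opening: 1.0
```

Run:
```python
from caps import *
s=snapshot("wrist"); save(s,"w20.png")
for o in caps(s): print(o[0].round(4),round(o[1],1),o[2].round(4),round(o[3],1),o[4])
go(.438,.381,.032,.8);print(get_state()["eef_rot"])
```

```text
[0.438 0.382] 27.2 [0.4385 0.3817] 27.8 [ 217  155   74   73 4238]
pos [0.4392 0.3784 0.1691] yaw 0.805 turn 0.005 then dx 1.1 dy -2.7 dz 137.1 before-turn dx 1.1 dy -2.7 t 39.9 q [-0.59  0.73 -0.35  1.77  0.38  0.7  -1.92]
[0.91999036 0.39190182 0.00306338 0.0046168 ]
```

View pics/w20.png

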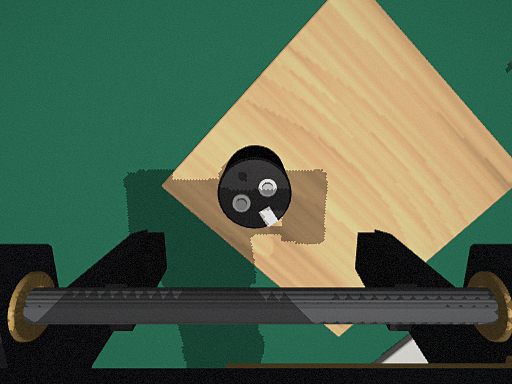

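Call:
send_rows --series '[{"dx": 1.7, "dy": -3, "dz": 40, "turn": 0, "grip": 1}, {"dx": 0, "dy": 0, "dz": 45, "turn": 0, "grip": 1}, {"dx": 0, "dy": 0, "dz": 35, "turn": 0, "grip": 1}, {"dx": 0, "dy": 0, "dz": 16, "turn": 0, "grip": 1}, {"dx": 0, "dy": 0, "dz": 0, "turn": 0, "grip": 1}, {"dx": 0, "dy": 0, "dz": 0, "turn": 0, "grip": 0.5}, {"dx": 0, "dy": 0, "dz": 0, "turn": 0, "grip": 0.5}, {"dx": 0, "dy": 0, "dz": 0, "turn": 0, "grip": 0.5}, {"dx": 0, "dy": 0, "dz": 0, "turn": 0, "grip": 0.5}, {"dx": 0, "dy": 0, "dz": 0, "turn": 0, "grip": 0.5}, {"dx": 0, "dy": 0, "dz": 0, "turn": 0, "grip": 0.5}]'

```text
clock: 41.0
tool_pos: [0.4405, 0.3826, 0.0351]
eef_rot: [0.921, 0.39, 0.005, 0.003]
contact_force: [-2.2, 0.9, 6.0]
opening: 0.607
```

Run:
```python
from h import *
s=snapshot("wrist"); save(s,"w21.png",(160,210,360,370),4)
go(.458,.0637,.14,3.01)
```

```text
pos [0.4405 0.3826 0.035 ] yaw 0.802 turn 0.934 then dx 59.2 dy 313.8 dz -105.0 before-turn dx -217.0 dy 234.3 t 41.05 q [-0.67  0.94 -0.23  1.83  0.48  0.43 -2.02]
```

View pics/w21.png

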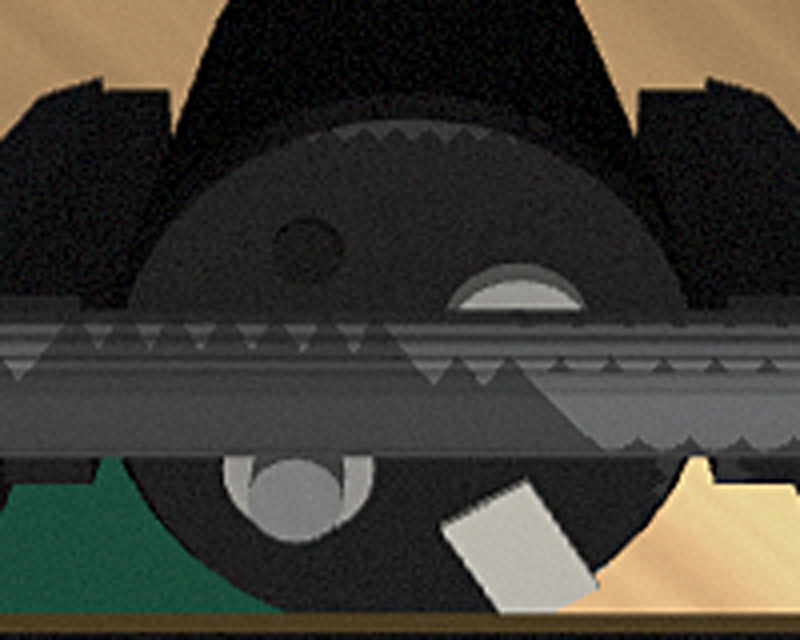

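Run:
```python
from h import *
s=snapshot("wrist")
P=lambda u,v:atz(s,np.array(160+u/4-.5),np.array(210+v/4-.5),.0745)
an=lambda d:np.arctan2(d[1],d[0])
i,v=P(485,505),P(308,250); print(an(i-v),np.hypot(*(i-v)[:2]),an(P(598,583)-P(528,482)),an(P(500,610)-P(442,528)))
st=get_state();R=Rot.from_quat(st["eef_rot"]); d=(i-v)/np.hypot(*(i-v)[:2]); c=v+d*.0155
print(c,R.inv().apply(c-st["tool_pos"])); t=P(405,105); print("far edge",R.inv().apply(t-st["tool_pos"]))
```

```text
-1.7926980507963293 0.030023198249972172 -1.7851700891578668 -1.7927523275944002
[0.43831858 0.38028493 0.0745    ] [-0.00290533  0.00042093 -0.03946188]
far edge [ 0.02365188  0.00069827 -0.03929336]
```

Call:
send_rows --series '[{"dx": 0, "dy": 0, "dz": -20, "turn": 0, "grip": 0.5}, {"dx": 0, "dy": 0, "dz": -45, "turn": 0, "grip": 0.5}, {"dx": 0, "dy": 0, "dz": -40, "turn": 0, "grip": 0.5}, {"dx": -24, "dy": 26, "dz": 0, "turn": 0, "grip": 0.5}, {"dx": -24, "dy": 26, "dz": 0, "turn": 0, "grip": 0.5}, {"dx": -24, "dy": 26, "dz": 0, "turn": 0, "grip": 0.5}, {"dx": -24, "dy": 26, "dz": 0, "turn": 0, "grip": 0.5}, {"dx": -24, "dy": 26, "dz": 0, "turn": 0, "grip": 0.5}, {"dx": -24, "dy": 26, "dz": 0, "turn": 0, "grip": 0.5}, {"dx": -24, "dy": 26, "dz": 0, "turn": 0, "grip": 0.5}, {"dx": -24, "dy": 26, "dz": 0, "turn": 0, "grip": 0.5}, {"dx": -26, "dy": 24, "dz": 0, "turn": 0, "grip": 0.5}]'

```text
clock: 42.3
tool_pos: [0.4545, 0.0618, 0.1405]
eef_rot: [0.921, 0.39, 0.004, 0.004]
contact_force: [1.0, -0.4, -3.8]
opening: 0.608
```

Call:
send_rows --series '[{"dx": 0, "dy": 0, "dz": 0, "turn": -0.14, "grip": 0.5}, {"dx": 0, "dy": 0, "dz": 0, "turn": -0.14, "grip": 0.5}, {"dx": 0, "dy": 0, "dz": 0, "turn": -0.14, "grip": 0.5}, {"dx": 0, "dy": 0, "dz": 0, "turn": -0.14, "grip": 0.5}, {"dx": 0, "dy": 0, "dz": 0, "turn": -0.14, "grip": 0.5}, {"dx": 0, "dy": 0, "dz": 0, "turn": -0.14, "grip": 0.5}, {"dx": 0, "dy": 0, "dz": 0, "turn": -0.14, "grip": 0.5}, {"dx": 0, "dy": 0, "dz": 0, "turn": -0.14, "grip": 0.5}, {"dx": 0, "dy": 0, "dz": 0, "turn": -0.14, "grip": 0.5}, {"dx": 0, "dy": 0, "dz": 0, "turn": -0.14, "grip": 0.5}, {"dx": 0, "dy": 0, "dz": 0, "turn": -0.14, "grip": 0.5}, {"dx": 0, "dy": 0, "dz": 0, "turn": -0.14, "grip": 0.5}, {"dx": 0, "dy": 0, "dz": 0, "turn": -0.14, "grip": 0.5}, {"dx": 0, "dy": 0, "dz": 0, "turn": -0.14, "grip": 0.5}, {"dx": 0, "dy": 0, "dz": 0, "turn": -0.14, "grip": 0.5}, {"dx": 0, "dy": 0, "dz": 0, "turn": -0.135, "grip": 0.5}, {"dx": 0, "dy": 0, "dz": 0, "turn": 0, "grip": 0.5}, {"dx": 0, "dy": 0, "dz": 0, "turn": 0, "grip": 0.5}]'

```text
clock: 44.1
tool_pos: [0.4543, 0.0631, 0.1404]
eef_rot: [0.055, 0.998, -0.002, 0.005]
contact_force: [-0.4, -0.3, -2.7]
opening: 0.605
```

Run:
```python
from h import *
go(.4555,.064,.038,3.037); print(get_state()["eef_rot"])
```

```text
pos [0.4543 0.0631 0.1404] yaw 3.032 turn -0.005 then dx -1.1 dy 1.0 dz 102.4 before-turn dx -1.1 dy 1.0 t 44.1 q [ 0.3   0.81 -0.92  2.13  1.04  0.74  0.14]
[ 0.05453148  0.99849629 -0.00228572  0.00512409]
```

Call:
send_rows --series '[{"dx": -1.1, "dy": 1, "dz": 30, "turn": 0, "grip": 0.5}, {"dx": 0, "dy": 0, "dz": 35, "turn": 0, "grip": 0.5}, {"dx": 0, "dy": 0, "dz": 22, "turn": 0, "grip": 0.5}, {"dx": 0, "dy": 0, "dz": 9, "turn": 0, "grip": 0.5}, {"dx": 0, "dy": 0, "dz": 4, "turn": 0, "grip": 0.5}, {"dx": 0, "dy": 0, "dz": 1.5, "turn": 0, "grip": 0.5}, {"dx": 0, "dy": 0, "dz": 0, "turn": 0, "grip": 0.5}, {"dx": 0, "dy": 0, "dz": 0, "turn": 0, "grip": 0.5}]'

```text
clock: 44.9
tool_pos: [0.4572, 0.0642, 0.0398]
eef_rot: [0.053, 0.999, -0.002, 0.006]
contact_force: [-0.5, 1.4, -2.3]
opening: 0.604
```

Call:
send_rows --series '[{"dx": 1, "dy": 0, "dz": 1, "turn": 0, "grip": 0.5}, {"dx": 0, "dy": 0, "dz": 0.7, "turn": 0, "grip": 0.5}, {"dx": 0, "dy": 0, "dz": 0, "turn": 0, "grip": 0.5}]'

```text
clock: 45.2
tool_pos: [0.4558, 0.0642, 0.0376]
eef_rot: [0.053, 0.999, -0.002, 0.006]
contact_force: [-0.5, -0.6, -3.0]
opening: 0.606
```

Run:
```python
from h import *
go(.4555,.064,.038,3.037)
```

```text
pos [0.4558 0.0642 0.0376] yaw 3.036 turn -0.001 then dx 0.3 dy -0.2 dz -0.4 before-turn dx 0.3 dy -0.2 t 45.2 q [ 0.2   0.98 -0.75  2.18  1.4   0.62 -0.17]
```

Call:
send_rows --series '[{"dx": 0, "dy": 0, "dz": 0.7, "turn": 0, "grip": 0.5}, {"dx": 0, "dy": 0, "dz": 0.5, "turn": 0, "grip": 0.5}, {"dx": 0, "dy": 0, "dz": 0, "turn": 0, "grip": 0.5}]'

```text
clock: 45.5
tool_pos: [0.4563, 0.0641, 0.0372]
eef_rot: [0.053, 0.999, -0.002, 0.006]
contact_force: [-1.4, -2.4, 8.7]
opening: 0.609
```

Call:
send_rows --series '[{"dx": 0, "dy": 0, "dz": 0, "turn": 0, "grip": 0.65}, {"dx": 0, "dy": 0, "dz": 0, "turn": 0, "grip": 0.75}, {"dx": 0, "dy": 0, "dz": 0, "turn": 0, "grip": 1}, {"dx": 0, "dy": 0, "dz": 0, "turn": 0, "grip": 1}, {"dx": 0, "dy": 0, "dz": -10, "turn": 0, "grip": 1}, {"dx": 0, "dy": 0, "dz": -40, "turn": 0, "grip": 1}, {"dx": 0, "dy": 0, "dz": -50, "turn": 0, "grip": 1}, {"dx": 0, "dy": 0, "dz": -50, "turn": 0, "grip": 1}, {"dx": -30, "dy": 10, "dz": -40, "turn": 0, "grip": 1}, {"dx": -35, "dy": 10, "dz": -40, "turn": 0, "grip": 1}, {"dx": -40, "dy": 10, "dz": -40, "turn": 0, "grip": 1}, {"dx": -40, "dy": 10, "dz": -30, "turn": 0, "grip": 1}, {"dx": 0, "dy": 0, "dz": 0, "turn": 0, "grip": 1}, {"dx": 0, "dy": 0, "dz": 0, "turn": 0, "grip": 1}, {"dx": 0, "dy": 0, "dz": 0, "turn": 0, "grip": 1}]'

```text
clock: 47.0
tool_pos: [0.5899, 0.0882, 0.3266]
eef_rot: [0.052, 0.999, -0.003, 0.004]
contact_force: [-1.0, -0.0, -0.5]
opening: 1.003
```

Run:
```python
from pads import *
from caps import *
import pickle
s=snapshot("wrist"); save(s,"w22.png",(100,0,420,240),2.5); pickle.dump(s,open("w22.pkl","wb"))
for o in caps(s,.01): print(o[0].round(4),round(o[1],1),o[2].round(4),round(o[3],1),o[4])
go(.5,-.1,.35,1.6)
```

```text
[0.4595 0.0634] 27.0 [0.4599 0.0635] 27.6 [ 201   11   51   55 2219]
[ 0.4623 -0.0479] 27.5 [ 0.4623 -0.0479] 28.1 [  98   26   53   54 2211]
[0.5735 0.0671] 26.9 [0.5735 0.0673] 27.3 [ 219  121   47   47 1730]
[ 0.5764 -0.047 ] 27.4 [ 0.5763 -0.047 ] 28.1 [ 122  134   48   46 1728]
pos [0.5899 0.088  0.3266] yaw 3.038 turn 1.438 then dx -185.3 dy -95.3 dz -23.4 before-turn dx 69.9 dy -196.3 t 47.05 q [ 0.31  0.72 -1.05  1.52  0.65  1.27  0.64]
```

View pics/w22.png

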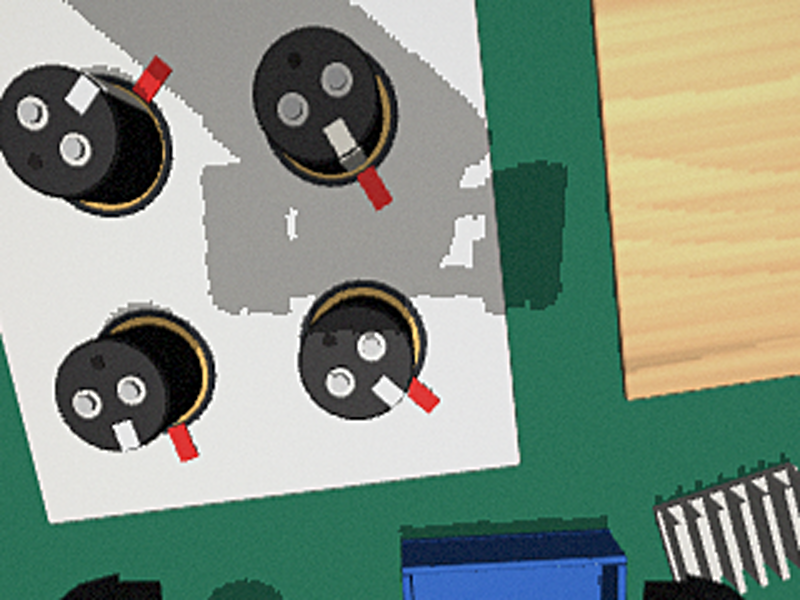

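Call:
send_rows --series '[{"dx": 0, "dy": 0, "dz": 0, "turn": 0.144, "grip": 1}, {"dx": 0, "dy": 0, "dz": 0, "turn": 0.144, "grip": 1}, {"dx": 0, "dy": 0, "dz": 0, "turn": 0.144, "grip": 1}, {"dx": 0, "dy": 0, "dz": 0, "turn": 0.144, "grip": 1}, {"dx": 0, "dy": 0, "dz": 0, "turn": 0.144, "grip": 1}, {"dx": 0, "dy": 0, "dz": 0, "turn": 0.144, "grip": 1}, {"dx": 0, "dy": 0, "dz": 0, "turn": 0.144, "grip": 1}, {"dx": 0, "dy": 0, "dz": 0, "turn": 0.144, "grip": 1}, {"dx": 0, "dy": 0, "dz": 0, "turn": 0.144, "grip": 1}, {"dx": 0, "dy": 0, "dz": 0, "turn": 0.144, "grip": 1}, {"dx": -38, "dy": -24, "dz": 12, "turn": 0, "grip": 1}, {"dx": -38, "dy": -24, "dz": 12, "turn": 0, "grip": 1}, {"dx": -38, "dy": -24, "dz": 12, "turn": 0, "grip": 1}, {"dx": -38, "dy": -24, "dz": 12, "turn": 0, "grip": 1}, {"dx": -38, "dy": -24, "dz": 12, "turn": 0, "grip": 1}, {"dx": 0, "dy": 0, "dz": 0, "turn": 0, "grip": 1}, {"dx": 0, "dy": 0, "dz": 0, "turn": 0, "grip": 1}, {"dx": 0, "dy": 0, "dz": 0, "turn": 0, "grip": 1}]'

```text
clock: 48.85
tool_pos: [0.4774, -0.1032, 0.2678]
eef_rot: [0.697, 0.717, 0.003, 0.005]
contact_force: [-0.0, 0.5, 0.4]
opening: 0.996
```

Run:
```python
from pads import *
from caps import *
import pickle
s=snapshot("wrist"); save(s,"w23.png",(150,0,450,200),2.6); pickle.dump(s,open("w23.pkl","wb"))
for o in caps(s,.01): print(o[0].round(4),round(o[1],1),o[2].round(4),round(o[3],1),o[4])
go(.5,-.1,.35,1.6)
```

```text
[ 0.4619 -0.0487] 26.8 [ 0.4618 -0.0486] 27.2 [ 216   83   56   57 2546]
[ 0.5763 -0.0478] 27.2 [ 0.5763 -0.0475] 27.9 [ 334   85   58   57 2577]
pos [ 0.4777 -0.1029  0.268 ] yaw 1.599 turn -0.001 then dx 2.3 dy 22.3 dz -82.0 before-turn dx 2.3 dy 22.3 t 48.9 q [ 0.56  0.53 -0.69  1.92  0.46  0.83 -0.34]
```

View pics/w23.png

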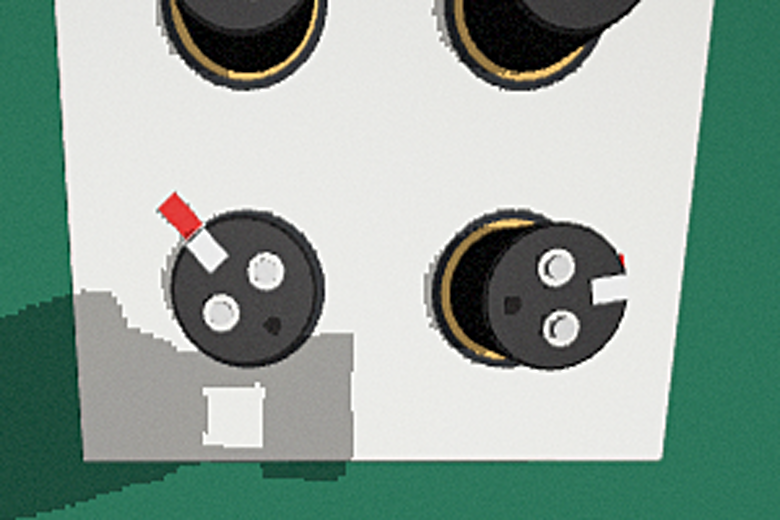

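Call:
send_rows --series '[{"dx": -41, "dy": -7, "dz": 0, "turn": 0, "grip": 0}, {"dx": -41, "dy": -7, "dz": 0, "turn": 0, "grip": 0}, {"dx": -41, "dy": -7, "dz": 0, "turn": 0, "grip": 0}, {"dx": -41, "dy": -7, "dz": 0, "turn": 0, "grip": 0}, {"dx": -41, "dy": -7, "dz": 0, "turn": 0, "grip": 0}, {"dx": -41, "dy": -7, "dz": 0, "turn": 0, "grip": 0}, {"dx": -41, "dy": 0, "dz": 0, "turn": 0, "grip": 0}, {"dx": 0, "dy": 0, "dz": 0, "turn": 0, "grip": 0}, {"dx": 0, "dy": 0, "dz": 0, "turn": 0, "grip": 0}, {"dx": 0, "dy": 0, "dz": 0, "turn": 0, "grip": 0}]'

```text
clock: 49.9
tool_pos: [0.4439, -0.3902, 0.2688]
eef_rot: [0.697, 0.717, 0.003, 0.005]
contact_force: [0.0, 0.1, 0.7]
opening: 0.118
```

Run:
```python
from caps import *
s=snapshot("wrist"); save(s,"w24.png")
H=cv2.cvtColor(s["img"],cv2.COLOR_RGB2HSV); h,S,V=[H[...,i].astype(int) for i in range(3)]
for n,m in (("red",((h<8)|(h>172))&(S>150)&(V>80)),("yellow",(h>22)&(h<36)&(S>150)&(V>80)),("green",(h>50)&(h<75)&(S>120)&(V>60))):
    k,lab,st,_=cv2.connectedComponentsWithStats(cv2.morphologyEx(m.astype(np.uint8),cv2.MORPH_OPEN,np.ones((3,3))))
    for i in range(1,k):
        if 200<st[i,4]<4000:
            c=cloud(s,lab==i); z=np.median(c[:,2]); 
            q=c[c[:,2]>z-.004]
            print(n,st[i],q.mean(0).round(4),((q.max(0)+q.min(0))/2).round(4),z.round(4),np.ptp(q,0).round(4))
go(.4225,-.353,.15,1.6)
```

```text
red [236   0  31  14 317] [ 0.4334 -0.2398  0.0616] [ 0.4334 -0.2402  0.061 ] 0.0618 [0.0278 0.0102 0.0061]
green [222 113  31  31 757] [ 0.422  -0.3525  0.062 ] [ 0.4217 -0.3531  0.0614] 0.062 [0.0306 0.0304 0.0061]
pos [ 0.4438 -0.3902  0.2689] yaw 1.6 turn 0.000 then dx 37.8 dy -20.2 dz 118.9 before-turn dx 37.8 dy -20.2 t 49.95 q [ 1.03  0.67 -0.68  1.63  0.48  1.    0.22]
```

View pics/w24.png

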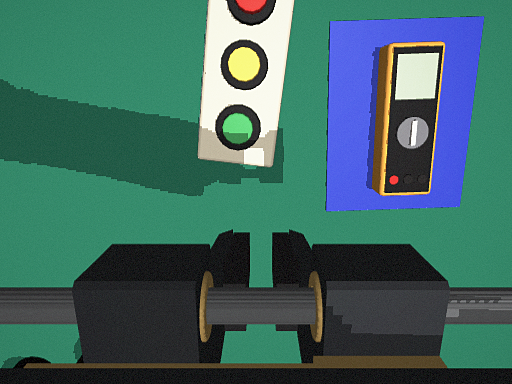

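Run:
```python
from h import *
s=snapshot("top"); save(s,"t3.png",(100,90,445,280),2.3)
```

```text
(no output)
```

View pics/t3.png

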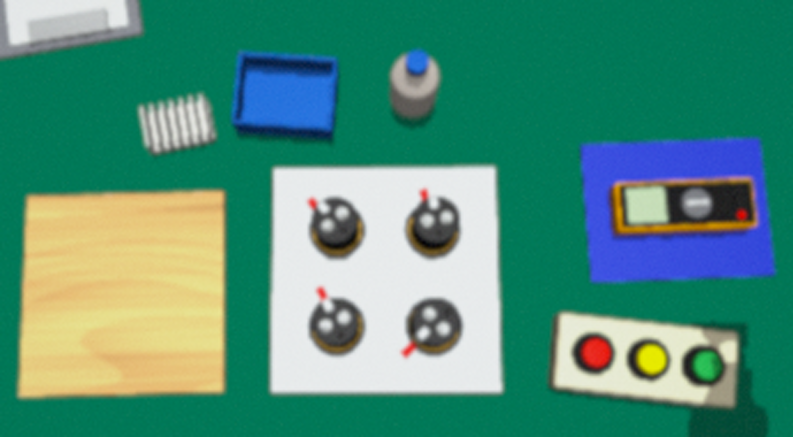

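Call:
send_rows --series '[{"dx": 19, "dy": -10, "dz": 20, "turn": 0, "grip": 0}, {"dx": 19, "dy": -10, "dz": 40, "turn": 0, "grip": 0}, {"dx": 0, "dy": 0, "dz": 45, "turn": 0, "grip": 0}, {"dx": 0, "dy": 0, "dz": 45, "turn": 0, "grip": 0}, {"dx": 0, "dy": 0, "dz": 30, "turn": 0, "grip": 0}, {"dx": 0, "dy": 0, "dz": 12, "turn": 0, "grip": 0}, {"dx": 0, "dy": 0, "dz": 0, "turn": 0, "grip": 0}, {"dx": 0, "dy": 0, "dz": 0, "turn": 0, "grip": 0}]'

```text
clock: 50.8
tool_pos: [0.4249, -0.356, 0.0776]
eef_rot: [0.698, 0.716, 0.002, 0.006]
contact_force: [-0.5, -0.0, 0.2]
opening: 0.002
```

Run:
```python
from h import *
go(.422,-.3525,.062,1.6);s=snapshot("wrist"); save(s,"w25.png")
```

```text
pos [ 0.4249 -0.356   0.0776] yaw 1.597 turn -0.003 then dx 3.5 dy -2.8 dz 15.6 before-turn dx 3.5 dy -2.8 t 50.8 q [ 0.89  0.87 -0.47  1.9   0.75  0.53 -0.07]
```

View pics/w25.png

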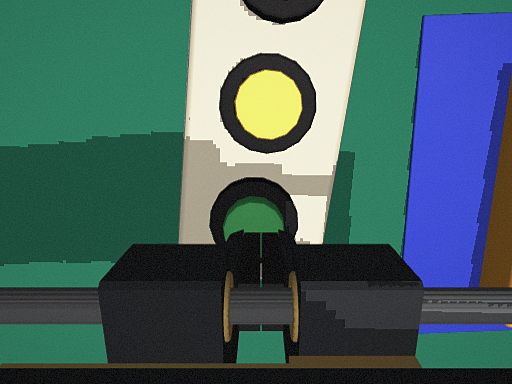

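Call:
send_rows --series '[{"dx": 3.5, "dy": -2.8, "dz": 8, "turn": 0, "grip": 0}, {"dx": 0, "dy": 0, "dz": 6, "turn": 0, "grip": 0}, {"dx": 0, "dy": 0, "dz": 3, "turn": 0, "grip": 0}, {"dx": 0, "dy": 0, "dz": 2, "turn": 0, "grip": 0}, {"dx": 0, "dy": 0, "dz": 0, "turn": 0, "grip": 0}]'

```text
clock: 51.35
tool_pos: [0.4208, -0.3526, 0.0572]
eef_rot: [0.698, 0.716, 0.002, 0.005]
contact_force: [-1.5, 0.8, 3.5]
opening: 0.004
```

Call:
send_rows --series '[{"dx": 0, "dy": 0, "dz": 1, "turn": 0, "grip": 0}, {"dx": 0, "dy": 0, "dz": 1, "turn": 0, "grip": 0}, {"dx": 0, "dy": 0, "dz": 0, "turn": 0, "grip": 0}]'

```text
clock: 51.65
tool_pos: [0.4208, -0.3526, 0.0563]
eef_rot: [0.698, 0.716, 0.002, 0.006]
contact_force: [-3.9, 2.2, 12.7]
opening: 0.003
```

Call:
send_rows --series '[{"dx": 0, "dy": 0, "dz": 0.7, "turn": 0, "grip": 0}, {"dx": 0, "dy": 0, "dz": 0, "turn": 0, "grip": 0}, {"dx": 0, "dy": 0, "dz": 0, "turn": 0, "grip": 0}]'

```text
clock: 51.95
tool_pos: [0.4209, -0.3526, 0.0562]
eef_rot: [0.698, 0.716, 0.002, 0.006]
contact_force: [-5.7, 3.5, 18.9]
opening: 0.008
```

Call:
send_rows --series '[{"dx": 0, "dy": 0, "dz": -10, "turn": 0, "grip": 0}, {"dx": 0, "dy": 0, "dz": -20, "turn": 0, "grip": 0}, {"dx": 30, "dy": 4, "dz": 0, "turn": 0, "grip": 0}, {"dx": 31, "dy": 4, "dz": 0, "turn": 0, "grip": 0}, {"dx": 0, "dy": 0, "dz": 0, "turn": 0, "grip": 0}, {"dx": 0, "dy": 0, "dz": 0, "turn": 0, "grip": 0}]'

```text
clock: 52.55
tool_pos: [0.4275, -0.2911, 0.0844]
eef_rot: [0.697, 0.717, 0.002, 0.006]
contact_force: [-0.9, -0.5, -0.4]
opening: 0.005
```

Run:
```python
from h import *
go(.4272,-.291,.062,1.6)
```

```text
pos [ 0.4275 -0.2911  0.0844] yaw 1.598 turn -0.002 then dx 0.1 dy -0.3 dz 22.4 before-turn dx 0.1 dy -0.3 t 52.55 q [ 0.77  0.83 -0.42  2.01  0.77  0.45 -0.22]
```

Call:
send_rows --series '[{"dx": 0, "dy": 0, "dz": 14, "turn": 0, "grip": 0}, {"dx": 0, "dy": 0, "dz": 8, "turn": 0, "grip": 0}, {"dx": 0, "dy": 0, "dz": 4, "turn": 0, "grip": 0}, {"dx": 0, "dy": 0, "dz": 2, "turn": 0, "grip": 0}, {"dx": 0, "dy": 0, "dz": 1, "turn": 0, "grip": 0}, {"dx": 0, "dy": 0, "dz": 0.7, "turn": 0, "grip": 0}, {"dx": 0, "dy": 0, "dz": 0, "turn": 0, "grip": 0}, {"dx": 0, "dy": 0, "dz": 0, "turn": 0, "grip": 0}]'

```text
clock: 53.35
tool_pos: [0.427, -0.2929, 0.0563]
eef_rot: [0.698, 0.716, 0.001, 0.006]
contact_force: [-3.9, -0.8, 17.1]
opening: 0.005
```

Yellow bottomed (17 N at z 0.0563). Release and return to green.

Call:
send_rows --series '[{"dx": 0, "dy": 0, "dz": -10, "turn": 0, "grip": 0}, {"dx": 0, "dy": 0, "dz": -20, "turn": 0, "grip": 0}, {"dx": -30, "dy": -4, "dz": 0, "turn": 0, "grip": 0}, {"dx": -31, "dy": -4, "dz": 0, "turn": 0, "grip": 0}, {"dx": 0, "dy": 0, "dz": 0, "turn": 0, "grip": 0}, {"dx": 0, "dy": 0, "dz": 0, "turn": 0, "grip": 0}]'

```text
clock: 53.95
tool_pos: [0.4203, -0.353, 0.0848]
eef_rot: [0.699, 0.715, 0.002, 0.005]
contact_force: [-0.1, 0.4, -0.2]
opening: 0.006
```

Run:
```python
from h import *
go(.421,-.3525,.062,1.6)
```

```text
pos [ 0.4203 -0.353   0.0848] yaw 1.594 turn -0.006 then dx 0.5 dy 0.7 dz 22.8 before-turn dx 0.5 dy 0.7 t 53.95 q [ 0.9   0.86 -0.48  1.92  0.75  0.54 -0.07]
```

Call:
send_rows --series '[{"dx": 0.5, "dy": 0.7, "dz": 14, "turn": 0, "grip": 0}, {"dx": 0, "dy": 0, "dz": 8, "turn": 0, "grip": 0}, {"dx": 0, "dy": 0, "dz": 4, "turn": 0, "grip": 0}, {"dx": 0, "dy": 0, "dz": 2, "turn": 0, "grip": 0}, {"dx": 0, "dy": 0, "dz": 1, "turn": 0, "grip": 0}, {"dx": 0, "dy": 0, "dz": 0.7, "turn": 0, "grip": 0}, {"dx": 0, "dy": 0, "dz": 0, "turn": 0, "grip": 0}, {"dx": 0, "dy": 0, "dz": 0, "turn": 0, "grip": 0}]'

```text
clock: 54.75
tool_pos: [0.4218, -0.3505, 0.0563]
eef_rot: [0.697, 0.717, 0.002, 0.005]
contact_force: [-2.6, 5.1, 13.9]
opening: 0.003
```

Call:
send_rows --series '[{"dx": 0, "dy": 0, "dz": -10, "turn": 0, "grip": 0}, {"dx": 0, "dy": 0, "dz": -20, "turn": 0, "grip": 0}, {"dx": 40, "dy": 5, "dz": 0, "turn": 0, "grip": 0}, {"dx": 40, "dy": 5, "dz": 0, "turn": 0, "grip": 0}, {"dx": 41, "dy": 4, "dz": 0, "turn": 0, "grip": 0}, {"dx": 0, "dy": 0, "dz": 0, "turn": 0, "grip": 0}, {"dx": 0, "dy": 0, "dz": 0, "turn": 0, "grip": 0}]'

```text
clock: 55.45
tool_pos: [0.4326, -0.2299, 0.0849]
eef_rot: [0.697, 0.717, 0.002, 0.005]
contact_force: [0.9, -1.2, 0.6]
opening: 0.006
```

Run:
```python
from h import *
go(.4327,-.2297,.062,1.6)
```

```text
pos [ 0.4326 -0.2299  0.0849] yaw 1.599 turn -0.001 then dx 0.2 dy 0.1 dz 22.9 before-turn dx 0.2 dy 0.1 t 55.45 q [ 0.62  0.8  -0.37  2.09  0.8   0.37 -0.37]
```

Call:
send_rows --series '[{"dx": 0, "dy": 0, "dz": 14, "turn": 0, "grip": 0}, {"dx": 0, "dy": 0, "dz": 8, "turn": 0, "grip": 0}, {"dx": 0, "dy": 0, "dz": 4, "turn": 0, "grip": 0}, {"dx": 0, "dy": 0, "dz": 2, "turn": 0, "grip": 0}, {"dx": 0, "dy": 0, "dz": 1, "turn": 0, "grip": 0}, {"dx": 0, "dy": 0, "dz": 0.7, "turn": 0, "grip": 0}, {"dx": 0, "dy": 0, "dz": 0, "turn": 0, "grip": 0}, {"dx": 0, "dy": 0, "dz": 0, "turn": 0, "grip": 0}]'

```text
clock: 56.25
tool_pos: [0.432, -0.2326, 0.0563]
eef_rot: [0.699, 0.715, 0.001, 0.006]
contact_force: [-3.3, -1.5, 13.1]
opening: 0.005
```

Call:
send_rows --series '[{"dx": 0, "dy": 0, "dz": -10, "turn": 0, "grip": 0}, {"dx": 0, "dy": 0, "dz": -30, "turn": 0, "grip": 0}, {"dx": 0, "dy": 0, "dz": -50, "turn": 0, "grip": 0}, {"dx": 0, "dy": 0, "dz": -50, "turn": 0, "grip": 0}, {"dx": 20, "dy": 10, "dz": -50, "turn": 0, "grip": 0}, {"dx": 30, "dy": 20, "dz": -40, "turn": 0, "grip": 0}, {"dx": 30, "dy": 20, "dz": -20, "turn": 0, "grip": 0}, {"dx": 20, "dy": 10, "dz": 0, "turn": 0, "grip": 0}, {"dx": 0, "dy": 0, "dz": 0, "turn": 0, "grip": 0}, {"dx": 0, "dy": 0, "dz": 0, "turn": 0, "grip": 0}, {"dx": 0, "dy": 0, "dz": 0, "turn": 0, "grip": 0}]'

```text
clock: 57.35
tool_pos: [0.484, -0.1337, 0.2972]
eef_rot: [0.699, 0.715, 0.001, 0.005]
contact_force: [-1.6, 0.4, -0.6]
opening: 0.006
```

Run:
```python
from caps import *
s=snapshot("wrist"); save(s,"w26.png")
for o in caps(s,.01): print(o[0].round(4),round(o[1],1),o[4])
s=snapshot("side"); save(s,"s3.png",(140,80,420,290),2.8); print(get_state()["tool_pos"],get_state()["contact_force"])
```

```text
[ 0.7368 -0.0224] 24.9 [488  31  24  56 954]
[ 0.4619 -0.0488] 26.8 [ 213   51   52   56 2314]
[ 0.5764 -0.0481] 27.2 [ 324   53   55   56 2364]
[ 0.48426147 -0.13361029  0.29730947] [ 1.02641799 -0.38058638  0.05173727]
```

View pics/w26.png

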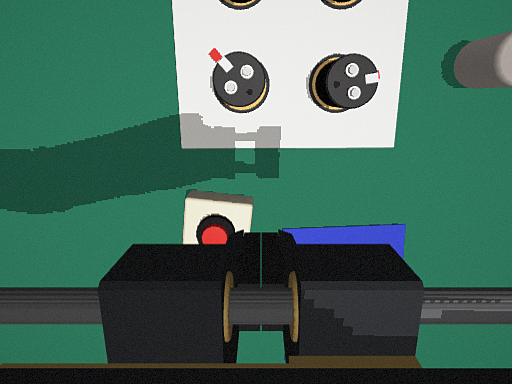

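View pics/s3.png

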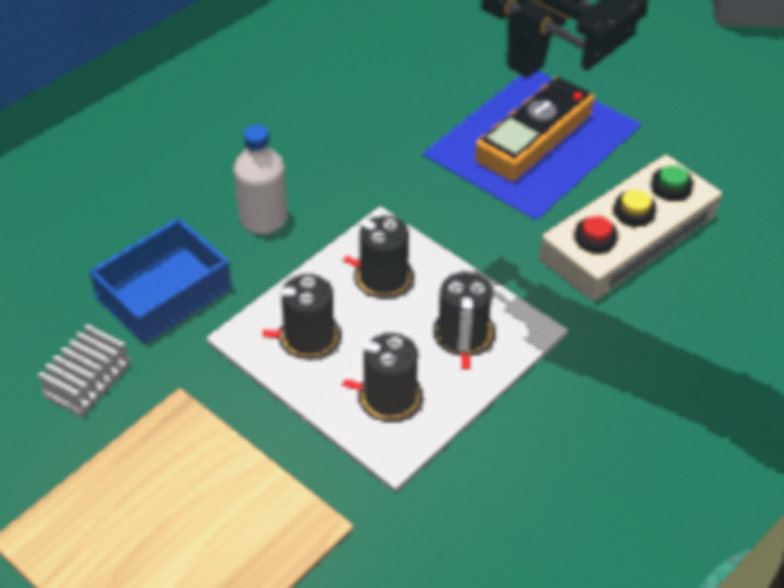

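```bash
python3 -c "
from plant import *
print(finish_job(), get_state()['clock'])"
```

```text
the job is handed in; nothing more can be done
the job is handed in; nothing more can be done
```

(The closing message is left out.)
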